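Empty the curing oven on to the drying rack

TASK

The varnish on the little baskets has cured. Raise the oven's hood gently back on to its stop, take out every basket and hang it by its handle on a hook of the drying rack, one to a hook, and when all are hanging still lower the hood gently until it is fully shut. Never let the hood drop or slam at either end, and do not disturb the paint jar or the brush pot.

Things in the scene. Friction and masses are not known exactly. Their poses are not given: they have to be found in the camera images.
- oven: curing oven, fixed: low grey open tray 165 mm deep (its x), 390 wide (its y), 45 high, walls 6 mm, inner floor 10 mm above the bench, under a white hinged sheet-metal hood (top at 115 mm when shut); a grey control pod 95 mm high stands along its +y side (out to y = 266 mm). Origin: centre of its underside on the bench. x points from the front (robot side, bar handle) to the back (hinge).
- hood (a joint): angle of the hood (0.8 kg), rad: 0 shut, 1.6 on its back stop. It turns about a line along the oven's y at x = 89.5 mm, z = 47 mm in the oven's frame; the front edge goes up and back. No spring, hardly any friction: let go below about 1.1 rad it falls shut, above that it falls back on its stop and stays there by its weight.
- hood_bar (a point): middle of the hood's bar handle: round black bar 12 mm thick, 170 mm long, along the oven's y, on two posts (75 mm either side of the middle), centre 42 mm out from the hood's front face. Shut, it is at x = -124.5, y = 0, z = 101 mm in the oven's frame and can be pinched from above; it turns with the hood, 221 mm from the hinge line, and stands on top of the raised hood.
- rack: wooden drying rack, fixed: A-frame 430 mm wide (its y), 280 high, with a rail across its front, centre 165 mm and top 185 mm above the bench, carrying four steel hooks in a row 115 mm apart that point to its -x side (the robot). Rail front face at its x = 0; the frame stands behind (to x = 150 mm; a top rail at x = 52, 277 mm up). Origin: on the bench under the rail's front face, mid width.
- hook0 (a point): hook 0 of the rack (leftmost, +y end): where the centre of a basket's handle bar lies when it hangs in the hook's lowest point, 172 mm above the bench and 52 mm in front of the rail. The hook is 6 mm round steel along the rack's x: it rises 9 mm back to the rail and, on the robot's side, rises to a tip 38 mm out whose top is 16 mm above this point. Axes as the rack's.
- hook1 (a point): hook 1 of the rack (second from left): where the centre of a basket's handle bar lies when it hangs in the hook's lowest point, 172 mm above the bench and 52 mm in front of the rail. The hook is 6 mm round steel along the rack's x: it rises 9 mm back to the rail and, on the robot's side, rises to a tip 38 mm out whose top is 16 mm above this point. Axes as the rack's.
- hook2 (a point): hook 2 of the rack (third from left): where the centre of a basket's handle bar lies when it hangs in the hook's lowest point, 172 mm above the bench and 52 mm in front of the rail. The hook is 6 mm round steel along the rack's x: it rises 9 mm back to the rail and, on the robot's side, rises to a tip 38 mm out whose top is 16 mm above this point. Axes as the rack's.
- hook3 (a point): hook 3 of the rack (rightmost, -y end): where the centre of a basket's handle bar lies when it hangs in the hook's lowest point, 172 mm above the bench and 52 mm in front of the rail. The hook is 6 mm round steel along the rack's x: it rises 9 mm back to the rail and, on the robot's side, rises to a tip 38 mm out whose top is 16 mm above this point. Axes as the rack's.
- basket0: painted wooden basket, 60 mm (its x) by 90 mm (its y) by 40 mm high, white with a patterned blue band, open on top, with a fixed arched handle over its length; about 130 g. All baskets are alike and stand side by side in the oven's tray at the start, handles running front to back; two to four are present. Origin: centre of its underside. z up.
- basket0_handle (a point): centre of the top bar of that basket's handle, 90 mm above its underside. The handle is a round stick 8 mm thick in the basket's y-z plane; its top is straight and level along the basket's y for 32 mm either side of this point, then slopes down to the two ends (41 mm out, 68 mm up) and straight down into the basket. Axes as the basket's.
- basket1: painted wooden basket, 60 mm (its x) by 90 mm (its y) by 40 mm high, white with a patterned blue band, open on top, with a fixed arched handle over its length; about 130 g. All baskets are alike and stand side by side in the oven's tray at the start, handles running front to back; two to four are present. Origin: centre of its underside. z up.
- basket1_handle (a point): centre of the top bar of that basket's handle, 90 mm above its underside. The handle is a round stick 8 mm thick in the basket's y-z plane; its top is straight and level along the basket's y for 32 mm either side of this point, then slopes down to the two ends (41 mm out, 68 mm up) and straight down into the basket. Axes as the basket's.
- basket2: painted wooden basket, 60 mm (its x) by 90 mm (its y) by 40 mm high, white with a patterned blue band, open on top, with a fixed arched handle over its length; about 130 g. All baskets are alike and stand side by side in the oven's tray at the start, handles running front to back; two to four are present. Origin: centre of its underside. z up.
- basket2_handle (a point): centre of the top bar of that basket's handle, 90 mm above its underside. The handle is a round stick 8 mm thick in the basket's y-z plane; its top is straight and level along the basket's y for 32 mm either side of this point, then slopes down to the two ends (41 mm out, 68 mm up) and straight down into the basket. Axes as the basket's.
- basket3: painted wooden basket, 60 mm (its x) by 90 mm (its y) by 40 mm high, white with a patterned blue band, open on top, with a fixed arched handle over its length; about 130 g. All baskets are alike and stand side by side in the oven's tray at the start, handles running front to back; two to four are present. Origin: centre of its underside. z up.
- basket3_handle (a point): centre of the top bar of that basket's handle, 90 mm above its underside. The handle is a round stick 8 mm thick in the basket's y-z plane; its top is straight and level along the basket's y for 32 mm either side of this point, then slopes down to the two ends (41 mm out, 68 mm up) and straight down into the basket. Axes as the basket's.
- paint_jar: bystander: amber glass jar of paint, 60 mm across, 75 mm high, upright on the bench. Origin: centre of its underside.
- brush_pot: bystander: white pot 72 mm across and 90 mm high, with brushes standing in it up to 185 mm. Origin: centre of its underside.

How it is judged:
On the way, in this order (a step that is already met when the one before it is completed fails the run):
1. the hood is raised and rests on its stop (value of joint hood above 1.55 rad), for 0.3 s.
2. every basket hangs by its handle on a hook, let go and still, the hood still raised ((distance between basket0_handle and hook0 below 0.025 m or distance between basket0_handle and hook1 below 0.025 m or distance between basket0_handle and hook2 below 0.025 m or distance between basket0_handle and hook3 below 0.025 m) and angle between each of basket0, basket1, basket2, basket3's own z axis and vertical below 0.35 rad and linear speed of each of basket0, basket1, basket2, basket3 below 0.06 m/s and contact force between each of basket0, basket1, basket2, basket3 and rack above 0.3 N and contact force between each of basket0, basket1, basket2, basket3 and the arm below 0.1 N and contact force between each of basket0, basket1, basket2, basket3 and the fingers below 0.1 N and (distance between basket1_handle and hook0 below 0.025 m or distance between basket1_handle and hook1 below 0.025 m or distance between basket1_handle and hook2 below 0.025 m or distance between basket1_handle and hook3 below 0.025 m) and (distance between basket2_handle and hook0 below 0.025 m or distance between basket2_handle and hook1 below 0.025 m or distance between basket2_handle and hook2 below 0.025 m or distance between basket2_handle and hook3 below 0.025 m) and (distance between basket3_handle and hook0 below 0.025 m or distance between basket3_handle and hook1 below 0.025 m or distance between basket3_handle and hook2 below 0.025 m or distance between basket3_handle and hook3 below 0.025 m) and value of joint hood above 1.4 rad), for 0.3 s.
At the end, for the whole second after the job is handed in: Every basket present hangs upright (within 20 degrees) and still on a hook, the middle of its handle within 25 mm of the hook's lowest point, touched by nothing of the robot; the hood is fully shut (within 0.03 rad) ((distance between basket0_handle and hook0 below 0.025 m or distance between basket0_handle and hook1 below 0.025 m or distance between basket0_handle and hook2 below 0.025 m or distance between basket0_handle and hook3 below 0.025 m) and angle between each of basket0, basket1, basket2, basket3's own z axis and vertical below 0.35 rad and linear speed of each of basket0, basket1, basket2, basket3 below 0.06 m/s and contact force between each of basket0, basket1, basket2, basket3 and rack above 0.3 N and contact force between each of basket0, basket1, basket2, basket3 and the arm below 0.1 N and contact force between each of basket0, basket1, basket2, basket3 and the fingers below 0.1 N and (distance between basket1_handle and hook0 below 0.025 m or distance between basket1_handle and hook1 below 0.025 m or distance between basket1_handle and hook2 below 0.025 m or distance between basket1_handle and hook3 below 0.025 m) and (distance between basket2_handle and hook0 below 0.025 m or distance between basket2_handle and hook1 below 0.025 m or distance between basket2_handle and hook2 below 0.025 m or distance between basket2_handle and hook3 below 0.025 m) and (distance between basket3_handle and hook0 below 0.025 m or distance between basket3_handle and hook1 below 0.025 m or distance between basket3_handle and hook2 below 0.025 m or distance between basket3_handle and hook3 below 0.025 m) and value of joint hood below 0.03 rad and velocity of joint hood below 0.05 rad/s).
It fails at once if the hood slams back on its stop (over 1.2 rad/s in the last 0.2 rad) (value of joint hood above 1.4 rad and velocity of joint hood above 1.2 rad/s).
It fails at once if the hood slams shut or is dropped (over 1.2 rad/s in the last 0.2 rad) (value of joint hood below 0.2 rad and velocity of joint hood below -1.2 rad/s).
It fails at once if the paint jar is knocked more than 3 cm or over (distance of paint_jar from where it was at the start of the episode above 0.03 m or angle between paint_jar's own z axis and vertical above 0.4 rad).
It fails at once if the brush pot is knocked more than 3 cm or over (distance of brush_pot from where it was at the start of the episode above 0.03 m or angle between brush_pot's own z axis and vertical above 0.4 rad).
Of basket0, basket1, basket2, basket3 only 2 to 4 are there at a start; the rules pass over those that are not, and their reading is None.
At some moment in a run one of basket0, basket1, basket2, basket3 may be knocked a few centimetres aside while the robot is not near it.
It also fails if it takes over 210 s, if anything falls off the work surface, if the arm or the gripper's body presses on something with over 40 N, if the wrist force passes 120 N, or if a joint passes its speed limit or range.

ROBOT

A 6-joint arm with a two-finger parallel gripper is mounted at the origin on the work surface. World frame = base frame: x ahead of the robot, y to its left, z up, the work surface at z = 0. Lengths are in m, angles in rad, forces in N, time in s.
With the tool pointing down it reaches from about 0.3 to 0.875 m from the base axis. Payload 6.4 kg.
Tool frame: the origin (TCP) lies midway between the tips of the shut fingers; the grasp point (between the pads) lies 19 mm behind it; y points along the fingers, x is the direction in which the jaws open and shut, and the axes are right-handed (so a half turn about y gives the same grasp; the last joint's range is limited). The gripper opens to 85 mm and grips with 20 to 120 N. Pads are 22 mm wide; open, the fingers measure 114 mm over their backs; the gripper's body (76 mm by 85 mm) begins 54 mm behind the grasp point. The pads swing forward as they close: fully open they stand 13 mm farther back than shut.
Start: joints at [-0.206, 0.181, 1.607, -0, 1.354, -0.206], TCP at [0.575, 0, 0.196] pointing down, gripper open.
Joint ranges: [-2.99, 2.99], [-0.89, 2.07], [0.3, 2.58], [-1.14, 4.28], [0, 2.63], [-3.12, 3.12]. Speed limits (rad/s): [2.57, 2.57, 3.01, 3.14, 3.14, 3.14].

INTERFACE

Orientations are given as a unit quaternion [w, x, y, z].
In Python, from bench import ctrl gives the robot as it stands.
- The arm moves only by the tool step_arm, never from a script. Its argument "commands" is a list of rows, each a list of 7 numbers: the turn, a rotation vector about the tool's x, y, z in units of 6 degrees (1.0 is 6 degrees), then the shift along the tool's x, y, z in units of 30 mm (1.0 is 30 mm), then the opening, from 0 (shut) to 1 (fully open). A call has 1 to 10 rows; each row shifts and turns the commanded pose from where the row before left it, along the tool's axes as they then stand; what a row does not reach is not made up. A row lasts 1/10 s, in which the tool goes at most 50 mm and 8.59 degrees, less where a joint would pass 70% of its speed; a pose out of reach is approached as far as the arm can. A call with a number of a shift or a turn outside -1 to 1 is refused whole. A call with a gripper value outside its range is refused whole. The fingers move at their own pace and stop on an object; the grip force is fixed at half the most. Time passes only in rows, so rows that do not move let the fingers close. It gives the time, the measured TCP pose, the force and the opening at its end, in the units of the state.
- ctrl.get_obs(): the state, without advancing time (a new reading comes with each control period).
- ctrl.camera(name): name is "scene" or "side" or "wrist"; returns (picture, depth): 384x512x3 uint8, blue, green, red; 384x512 float32, m along the optical axis (not along the pixel's ray), 0 where there is no reading.
- ctrl.get_calibration(name): a dict with "intrinsics" (3x3 intrinsics, pixels), "R" (3x3) and "t" (3): a world point X has camera coordinates R X + t. Camera axes: x right, y down, z forward; pixel columns grow to the right and rows downward; lengths in m; the calibration is good to about 2 mm. A picture is of the moment at which its call begins: read the wrist's pose just before it. get_calibration takes no time and is no camera call; for the wrist camera it gives the pose at the moment of the call.
- ctrl.hand_in(): hands the job in, once; it reports no verdict.
Trained networks look in the newest picture that a camera, given by its name, has taken for a name from the list of things; names that differ only in an ending like _2 or _b are one class to them, and where a whole thing is asked for, a point or a joint stands for the part that bears it (a point fixed in the world has none). Each returns a list of dicts, best first, with "p" (0 to 1); they miss things now and then, are a little off and sometimes report something else, mostly with a low value. They report only what shows in the picture. A call takes as long as a camera call.
- ctrl.boxes_of(thing, camera): "point" ([x, y, z] in m, in the coordinates of the camera as it stood for that picture, good to about 4 mm: the middle of the surface that is visible of it).
- ctrl.silhouettes(thing, camera): "pixels" (384x512 bool, what is visible of it).
The state is a dict: "time_s": time; "q": joint angles; "dq": joint speeds; "joint_efforts": joint torques, N m; "eef_pos": TCP position; "eef_rot": TCP orientation; "wrist_force": force on the tool from outside, world axes, zero at the start; "torque": the same for the moment, N m; "opening": opening from 0.0 (shut) to 1.0 (fully open).
Only numpy, scipy, OpenCV 4.12 (cv2) and the standard library are available. Lean on these libraries where they do the work, as an engineer would, in place of code of your own. Each camera call takes 0.05 s, during which the arm holds its last target.

## Working session

There is one attempt and no reset: what is moved stays moved. The work goes in short steps, Python scripts to look and compute and a tool call to move; the robot and the scene stay as the last step left them, time stands still between calls to the robot, and variables do not carry over. Pictures are saved under pics/ and viewed, and the job is handed in when it is done.

Besides the shell and the picture viewer there is one more tool, called after "Request:" in YAML: its name, and indented under it one key for each argument. step_arm: Moves the arm, as the interface text tells. Its arguments: {"type":"object","properties":{"commands":{"type":"array"}},"required":["commands"]}

```bash
ls; mkdir -p pics; python3 - <<'E'
from bench import ctrl
import cv2,numpy as np
o=ctrl.get_obs(); print({k:np.round(v,3).tolist() for k,v in o.items()})
for c in ['scene','side','wrist']:
    im,d=ctrl.camera(c); cv2.imwrite(f'pics/{c}0.png',im)
    k=ctrl.get_calibration(c); R,t=k['R'],k['t']; print(c,np.round(-R.T@t,3),np.round(R[2],2),k['intrinsics'][0][0])
    np.savez(f'{c}0.npz',im=im,d=d,K=k['intrinsics'],R=R,t=t)
E
```

```text
pics
{'time_s': 0.0, 'q': [-0.206, 0.182, 1.608, -0.0, 1.354, -0.206], 'dq': [0.001, -0.001, 0.001, -0.001, 0.001, -0.0], 'joint_efforts': [0.0, -44.487, -35.134, -0.0, 0.009, 0.0], 'eef_pos': [0.574, 0.0, 0.195], 'eef_rot': [0.707, -0.707, 0.001, 0.001], 'wrist_force': [0.522, 0.211, -0.423], 'torque': [-0.017, 0.034, 0.013], 'opening': 1.001}
scene [1.13  0.045 0.834] [-0.68 -0.02 -0.74] 371.73457166521615
side [ 0.088 -0.492  0.866] [ 0.43  0.49 -0.76] 371.6483418036683
wrist [0.575 0.065 0.372] [-0.   -0.26 -0.97] 268.71105683573563
```

View pics/scene0.png

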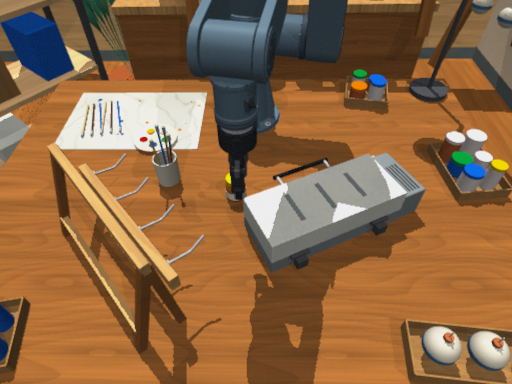

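View pics/side0.png

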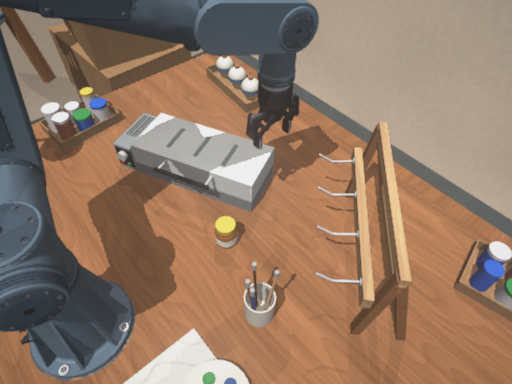

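View pics/wrist0.png

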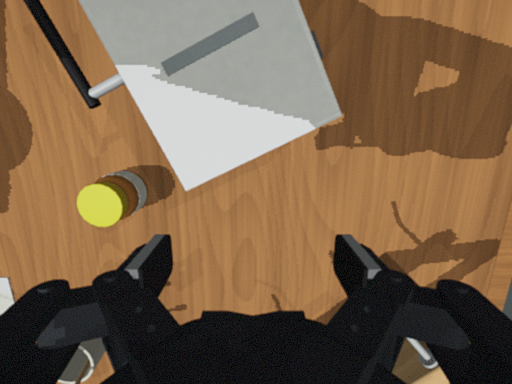

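```bash
cat > h.py <<'E'
import numpy as np,cv2
from bench import ctrl
from scipy.spatial.transform import Rotation as Rn
def shot(c,name=None):
    k=ctrl.get_calibration(c); im,d=ctrl.camera(c)
    if name: cv2.imwrite(f'pics/{name}.png',im)
    return dict(im=im,d=d,K=np.array(k['intrinsics']),R=np.array(k['R']),t=np.array(k['t']))
def cloud(s):
    v,u=np.mgrid[0:384,0:512]; K=s['K']; d=s['d']
    P=np.stack([(u-K[0,2])/K[0,0]*d,(v-K[1,2])/K[1,1]*d,d],-1)
    W=(P-s['t'])@s['R']; W[d==0]=np.nan; return W
def towld(s,p): return (np.array(p)-s['t'])@s['R']
def proj(s,X):
    c=np.atleast_2d(X)@s['R'].T+s['t']; q=c@s['K'].T; return q[:,:2]/q[:,2:]
def load(c): return dict(np.load(f'{c}0.npz'))
E
python3 - <<'E'
from h import *
for c in ['scene','side']:
    s=load(c); W=cloud(s)
    for n in ['oven','hood','hood_bar','rack','hook0','paint_jar','brush_pot','basket0']:
        try:
            ctrl_l=ctrl.silhouettes(n,c); b=ctrl.boxes_of(n,c)
        except Exception as e: print(n,e); continue
        for x in ctrl_l[:2]:
            m=x['pixels']; w=W[m]; w=w[~np.isnan(w[:,0])]
            print(c,n,round(x['p'],2),m.sum(),np.round(np.percentile(w,[2,50,98],axis=0),3).tolist() if len(w) else 0)
        print('   box',[(round(x['p'],2),np.round(towld(s,x['point']),3).tolist()) for x in b[:4]])
    z=W[...,2]
    for zt in ([.115],):
        m=(abs(z-.115)<.006)&(W[...,1]>-.1)&(W[...,0]>.3)
        m=cv2.morphologyEx(m.astype(np.uint8),cv2.MORPH_OPEN,np.ones((5,5)))
        p=W[m>0]; r=cv2.minAreaRect(p[:,:2].astype(np.float32)*1000); print('hoodtop',len(p),r,np.median(p[:,2]))
        ims=s['im'].copy(); ims[m>0]=(0,0,255); cv2.imwrite(f'pics/{c}_hood.png',ims)
E
```

```text
scene oven 0.79 12826 [[0.359, 0.023, 0.01], [0.523, 0.213, 0.114], [0.648, 0.456, 0.117]]
   box [(0.75, [0.522, 0.214, 0.114])]
scene hood 0.65 10235 [[0.365, 0.024, 0.05], [0.52, 0.197, 0.114], [0.644, 0.401, 0.118]]
   box [(0.88, [0.52, 0.199, 0.113]), (0.38, [0.414, -0.045, 0.04])]
scene hood_bar 0.93 10305 [[0.357, 0.024, 0.047], [0.52, 0.196, 0.114], [0.645, 0.399, 0.118]]
scene hood_bar 0.5 953 [[0.185, -0.273, 0.003], [0.345, -0.237, 0.069], [0.365, -0.206, 0.183]]
   box [(0.96, [0.522, 0.196, 0.117])]
scene rack 0.72 7764 [[0.476, -0.472, 0.01], [0.698, -0.237, 0.183], [0.841, -0.123, 0.278]]
   box [(0.74, [0.705, -0.239, 0.188])]
scene hook0 0.73 8589 [[0.387, -0.503, -0.002], [0.691, -0.246, 0.182], [0.841, -0.125, 0.278]]
   box [(0.93, [0.699, -0.239, 0.186])]
scene paint_jar 0.52 121 [[0.391, -0.055, 0.01], [0.414, -0.046, 0.047], [0.425, -0.035, 0.076]]
scene paint_jar 0.42 8209 [[0.453, -0.475, -0.001], [0.696, -0.242, 0.183], [0.841, -0.125, 0.278]]
   box [(0.51, [0.413, -0.044, 0.041])]
scene brush_pot 0.58 1085 [[0.186, -0.312, -0.002], [0.34, -0.239, 0.067], 
[... 573 characters left out ...]
83, 0.18, 0.113])]
side rack 0.76 7421 [[0.454, -0.479, 0.003], [0.557, -0.342, 0.184], [0.799, -0.139, 0.277]]
   box [(0.65, [0.556, -0.343, 0.184])]
side hook0 0.56 7616 [[0.454, -0.479, -0.001], [0.559, -0.34, 0.184], [0.809, -0.127, 0.277]]
   box [(0.91, [0.556, -0.341, 0.183])]
side paint_jar 0.94 633 [[0.364, -0.059, -0.0], [0.385, -0.042, 0.06], [0.416, -0.008, 0.076]]
side paint_jar 0.57 7619 [[0.454, -0.479, -0.001], [0.56, -0.341, 0.184], [0.806, -0.13, 0.277]]
   box []
   box [(0.85, [0.329, -0.244, 0.069]), (0.28, [0.478, 0.183, 0.112])]
   box []
hoodtop 5192 ((494.1208190917969, 210.81982421875), (170.23878479003906, 391.8739929199219), 25.945011138916016) 0.1135709420593003
```

```bash
python3 - <<'E'
from h import *
for c in ['scene','side']:
    s=load(c); W=cloud(s); z=W[...,2]; x=W[...,0]; y=W[...,1]
    reg=(y<-.08)&(y>-.6)&(x>.4)&(x<.95)
    for zt in (.185,.277):
        m=(abs(z-zt)<.005)&reg
        m=cv2.morphologyEx(m.astype(np.uint8),cv2.MORPH_OPEN,np.ones((3,3)))
        n,l,st,_=cv2.connectedComponentsWithStats(m)
        if n<2: continue
        for i in np.argsort(-st[1:,4])[:2]+1:
            p=W[l==i]; print(c,zt,len(p),cv2.minAreaRect(p[:,:2].astype(np.float32)*1000),np.median(p[:,2]))
    # hook candidates in rack frame
    a=np.radians(-46.5); ex=np.array([np.cos(a),np.sin(a)]); ey=np.array([-ex[1],ex[0]])
    m=reg&(z>.15)&(z<.2)
    P=W[m]; u=P[:,:2]@ex; v=P[:,:2]@ey
    print('u range',np.percentile(u,[1,50,99]),'v',np.percentile(v,[1,99]))
    np.savez(f'rk_{c}.npz',P=P)
    im=np.zeros((500,700),np.uint8)
    iu=((u-.4)/.001).astype(int); iv=((v-0.0)/.001).astype(int)
    ok=(iu>=0)&(iu<500)&(iv>=0)&(iv<700); im[iu[ok],iv[ok]]=255; cv2.imwrite(f'pics/rk_{c}.png',im)
E
```

```text
scene 0.185 1540 ((614.9011840820312, -265.7563171386719), (428.2732849121094, 25.109052658081055), 42.08758544921875) 0.18430600531251234
scene 0.185 17 ((510.2754211425781, -440.06427001953125), (3.91304874420166, 10.601600646972656), 26.707130432128906) 0.18607922597800552
scene 0.277 1665 ((642.562744140625, -297.674560546875), (431.05718994140625, 20.32312774658203), 42.01243209838867) 0.27631238960924254
u range [0.52231286 0.62180399 0.70041354] v [0.05335996 0.47677885]
side 0.185 1535 ((612.8541259765625, -268.4085693359375), (429.7009582519531, 23.020668029785156), 42.09068298339844) 0.1837307885471755
side 0.185 12 ((476.71624755859375, -437.3005065917969), (1.4203906059265137, 7.745695114135742), 41.667850494384766) 0.18531782743890238
side 0.277 1597 ((640.2978515625, -298.80450439453125), (428.7937927246094, 20.84107208251953), 42.05916213989258) 0.2757463820220528
u range [0.51906198 0.61232913 0.68196383] v [0.04394627 0.46793369]
```

View pics/rk_scene.png

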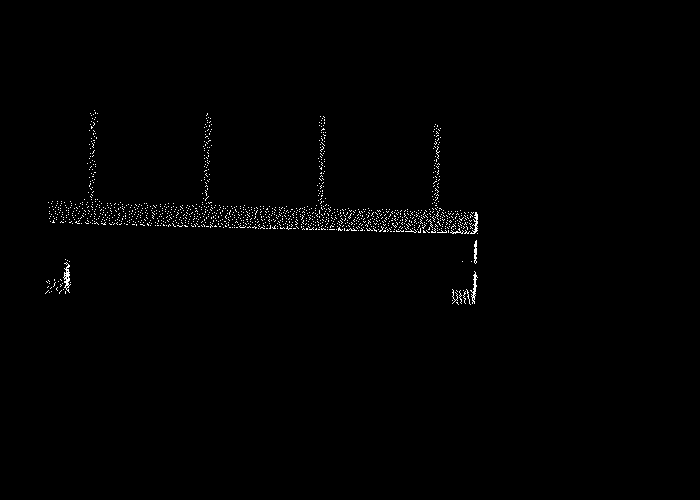

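View pics/rk_side.png

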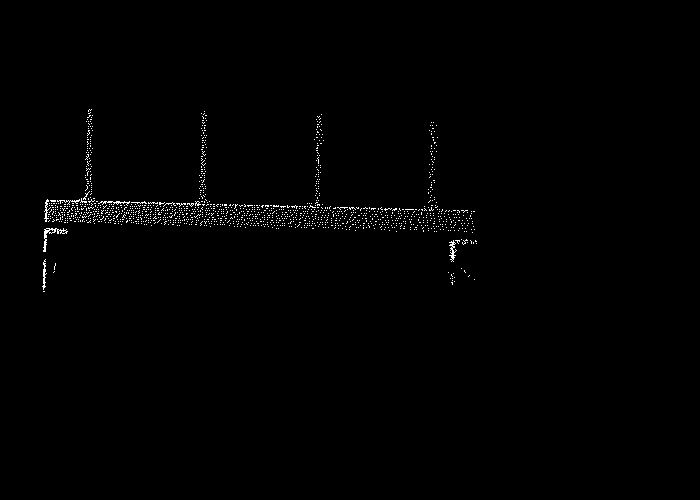

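```bash
python3 - <<'E'
from h import *
a=np.radians(25.85); ex=np.array([np.cos(a),np.sin(a)]); ey=np.array([-ex[1],ex[0]]); c0=np.array([.495,.2115])
for c in ['scene','side','wrist']:
    s=load(c); W=cloud(s); q=W[...,:2]-c0; u=q@ex; v=q@ey
    m=(u<-.1)&(u>-.16)&(abs(v)<.1)&(W[...,2]>.09)&(W[...,2]<.115)
    print(c,m.sum(),np.round(np.percentile(np.c_[u[m],v[m],W[m][:,2]],[2,50,98],axis=0),4).tolist())
    x=u[m];y=v[m]; print(np.polyfit(y,x,1))
print(c0-.1245*ex)
E
```

```text
scene 269 [[-0.127, -0.0843, 0.0973], [-0.1193, -0.0042, 0.1047], [-0.1029, 0.0797, 0.1089]]
[ 0.00263217 -0.11898071]
side 295 [[-0.1316, -0.0846, 0.0968], [-0.1271, -0.0054, 0.1037], [-0.1041, 0.0797, 0.1077]]
[-0.00153141 -0.1246807 ]
wrist 1907 [[-0.128, -0.0871, 0.0987], [-0.1205, -0.0427, 0.1047], [-0.103, 0.0064, 0.1069]]
[-0.05905957 -0.12265476]
[0.38295764 0.15721593]
```

```bash
cat >> h.py <<'E'
def Ryaw(deg): 
    a=np.radians(deg); c,s=np.cos(a),np.sin(a)
    return np.array([[c,0,-s],[s,0,c],[0,-1,0]])  # cols x,y,z of tool
def obsR(o): w,x,y,z=o['eef_rot']; return Rn.from_quat([x,y,z,w]).as_matrix()
def plan(wps,start=None,vmax=.95):
    """wps: list of (xyz,R or yaw,opening[,speed mult]) -> rows, rounded, drift tracked"""
    o=ctrl.get_obs(); p,R=(o['eef_pos'],obsR(o)) if start is None else start
    p=np.array(p,float);R=np.array(R); rows=[]
    for w in wps:
        xt,Rt,op=w[:3]; v=w[3] if len(w)>3 else vmax
        xt=np.array(xt,float)
        if np.isscalar(Rt): Rt=Ryaw(Rt)
        rv=Rn.from_matrix(R.T@Rt).as_rotvec(); n=int(np.ceil(max(np.linalg.norm(xt-p)/.03/v,np.degrees(np.linalg.norm(rv))/6/v,1)))
        for i in range(n):
            k=n-i
            rv=Rn.from_matrix(R.T@Rt).as_rotvec()/k
            dr=np.round(np.degrees(rv)/6,2)
            dp=np.round(R.T@((xt-p)/k)/.03,2)
            rows.append([float(a)+0. for a in dr]+[float(a)+0. for a in dp]+[op])
            p=p+R@(dp*.03); R=R@Rn.from_rotvec(np.radians(dr*6)).as_matrix()
    for i in range(0,len(rows),10): print('['+','.join('['+','.join('%g'%a for a in r)+']' for r in rows[i:i+10])+']')
    return p,R
E
python3 - <<'E'
from h import *
B=[.384,.1545]
plan([(B+[.19],25.85,.4),(B+[.095],25.85,.4,.7)])
E
```

```text
[[0,-0.48,0,-0.71,0.02,0.57,0.4],[0,-0.48,0,-0.68,0.02,0.61,0.4],[0,-0.48,0,-0.65,0.02,0.64,0.4],[0,-0.48,0,-0.61,0.02,0.67,0.4],[0,-0.48,0,-0.58,0.03,0.7,0.4],[0,-0.48,0,-0.54,0.02,0.73,0.4],[0,-0.48,0,-0.5,0.03,0.76,0.4],[0,-0.47,0,-0.47,0.02,0.78,0.4],[0,-0.48,0,-0.43,0.03,0.8,0.4],[0,0,0,0,0.63,0,0.4]]
[[0,0,0,0,0.63,0,0.4],[0,0,0,0,0.63,0,0.4],[0,0,0,0,0.64,0,0.4],[0,0,0,0,0.63,0,0.4]]
```

Request:
step_arm:
  commands:
    - [0,-0.48,0,-0.71,0.02,0.57,0.4]
    - [0,-0.48,0,-0.68,0.02,0.61,0.4]
    - [0,-0.48,0,-0.65,0.02,0.64,0.4]
    - [0,-0.48,0,-0.61,0.02,0.67,0.4]
    - [0,-0.48,0,-0.58,0.03,0.7,0.4]
    - [0,-0.48,0,-0.54,0.02,0.73,0.4]
    - [0,-0.48,0,-0.5,0.03,0.76,0.4]
    - [0,-0.47,0,-0.47,0.02,0.78,0.4]
    - [0,-0.48,0,-0.43,0.03,0.8,0.4]
    - [0,0,0,0,0,0,0.4]

```text
time_s: 2.75
eef_pos: [0.3817, 0.1559, 0.1897]
eef_rot: [0.689, -0.689, -0.159, 0.16]
wrist_force: [1.0, -0.6, 0.1]
opening: 0.396
```

```bash
python3 - <<'E'
from h import *
s=shot('wrist','w1'); W=cloud(s)
a=np.radians(25.85); ex=np.array([np.cos(a),np.sin(a)]); ey=np.array([-ex[1],ex[0]]); c0=np.array([.495,.2115])
q=W[...,:2]-c0; u=q@ex; v=q@ey
m=(u<-.1)&(u>-.16)&(abs(v)<.1)&(W[...,2]>.1)&(W[...,2]<.115)
print(m.sum(),np.round(np.percentile(np.c_[u[m],v[m],W[m][:,2]],[2,50,98],axis=0),4).tolist())
o=ctrl.get_obs(); print(o['eef_pos'],(o['eef_pos'][:2]-c0)@ex,o['opening'],o['wrist_force'])
plan([([.384,.1545,.086],25.85,.4,.7)])
E
```

```text
2247 [[-0.1287, -0.0817, 0.1011], [-0.1222, 0.0115, 0.1049], [-0.1024, 0.0796, 0.107]]
[0.38322096 0.15512814 0.1900529 ] -0.12517333923487906 0.3976682674430639 [0.73349314 0.07909546 0.73423886]
[[0,0,0,0,0.69,-0.01,0.4],[0,0.01,0,0,0.69,0,0.4],[0,0,0,0,0.7,-0.01,0.4],[0,0.01,0,0.01,0.69,0,0.4],[0,0,0.01,0,0.7,-0.01,0.4]]
```

View pics/w1.png

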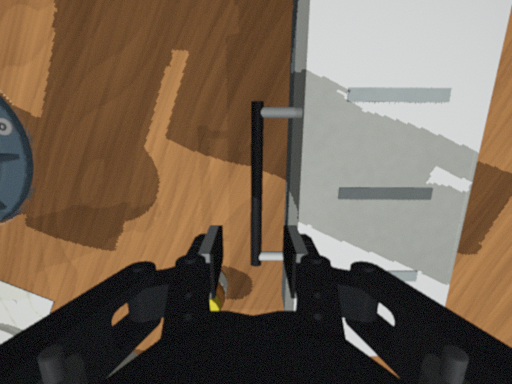

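Request:
step_arm:
  commands:
    - [0,0,0,0,0.69,0,0.4]
    - [0,0,0,0,0.69,0,0.4]
    - [0,0,0,0,0.7,-0.01,0.4]
    - [0,0.01,0,0,0.69,0,0.4]
    - [0,0,0,0,0.7,-0.01,0.4]
    - [0,0,0,0,0,0,0]
    - [0,0,0,0,0,0,0]
    - [0,0,0,0,0,0,0]
    - [0,0,0,0,0,0,0]
    - [0,0,0,0,0,0,0]

```text
time_s: 3.8
eef_pos: [0.385, 0.1539, 0.0867]
eef_rot: [-0.689, 0.689, 0.158, -0.157]
wrist_force: [-0.3, 0.3, 0.7]
opening: 0.001
```

```bash
python3 - <<'E'
from h import *
o=ctrl.get_obs(); print(o['eef_pos'],o['opening'],o['wrist_force'])
a=np.radians(25.85); ex=np.array([np.cos(a),np.sin(a),0])
p0=np.array(o['eef_pos']); R0=obsR(o)
wps=[]
import math
N=54
ph0=math.atan2(.054,-.214)
for i in range(1,N+1):
    th=1.56*i/N; ph=ph0-th
    d=.2207*np.array([math.cos(ph),math.sin(ph)])-np.array([-.214,.054])
    wps.append((p0+ex*d[0]+np.array([0,0,d[1]]),R0,0))
plan(wps)
E
```

```text
[0.38498067 0.15392843 0.08667434] 0.0009281048995606805 [-0.26683128  0.33769931  0.65716373]
[[0,0,0,0.06,-0.21,0,0],[0,0,0,0.06,-0.2,0,0],[0,0,0,0.06,-0.2,0,0],[0,0,0,0.08,-0.2,0,0],[0,0,0,0.08,-0.2,0,0],[0,0,0,0.08,-0.19,0,0],[0,0,0,0.09,-0.2,0,0],[0,0,0,0.09,-0.18,0,0],[0,0,0,0.11,-0.19,0,0],[0,0,0,0.1,-0.19,0,0]]
[[0,0,0,0.11,-0.18,0,0],[0,0,0,0.12,-0.17,0,0],[0,0,0,0.12,-0.18,0,0],[0,0,0,0.13,-0.17,0,0],[0,0,0,0.13,-0.17,0,0],[0,0,0,0.14,-0.16,0,0],[0,0,0,0.14,-0.16,0,0],[0,0,0,0.14,-0.15,0,0],[0,0,0,0.15,-0.15,0,0],[0,0,0,0.16,-0.15,0,0]]
[[0,0,0,0.16,-0.14,0,0],[0,0,0,0.16,-0.14,0,0],[0,0,0,0.16,-0.13,0,0],[0,0,0,0.17,-0.13,0,0],[0,0,0,0.18,-0.12,0,0],[0,0,0,0.18,-0.12,0,0],[0,0,0,0.18,-0.11,0,0],[0,0,0,0.18,-0.11,0,0],[0,0,0,0.19,-0.1,0,0],[0,0,0,0.19,-0.1,0,0]]
[[0,0,0,0.19,-0.09,0,0],[0,0,0,0.19,-0.08,0,0],[0,0,0,0.2,-0.08,0,0],[0,0,0,0.2,-0.07,0,0],[0,0,0,0.2,-0.07,0,0],[0,0,0,0.2,-0.06,0,0],[0,0,0,0.21,-0.06,0,0],[0,0,0,0.2,-0.05,0,0],[0,0,0,0.21,-0.04,0,0],[0,0,0,0.21,-0.04,0,0]]
[[0,0,0,0.21,-0.04,0,0],[0,0,0,0.21,-0.02,0,0],[0,0,0,0.21,-0.02,0,0],[0,0,0,0.22,-0.02,0,0],[0,0,0,0.21,0,0,0],[0,0,0,0.21,0,0,0],[0,0,0,0.21,0,0,0],[0,0,0,0.22,0.01,0,0],[0,0,0,0.21,0.02,0,0],[0,0,0,0.21,0.02,0,0]]
[[0,0,0,0.21,0.03,0,0],[0,0,0,0.21,0.03,0,0],[0,0,0,0.21,0.05,0,0],[0,0,0,0.21,0.04,0,0]]
```

```bash
python3 - <<'E'
from h import *
shot('wrist','w2');shot('scene','s2');
s=shot('side','d2'); cv2.imwrite('pics/d2z.png',cv2.resize(s['im'][80:260,80:340],None,fx=3,fy=3))
s=shot('scene'); cv2.imwrite('pics/s2z.png',cv2.resize(s['im'][100:250,200:400],None,fx=4,fy=4))
E
```

```text
(no output)
```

View pics/w2.png

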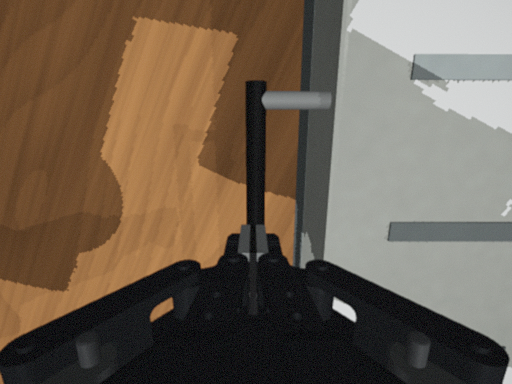

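View pics/s2z.png

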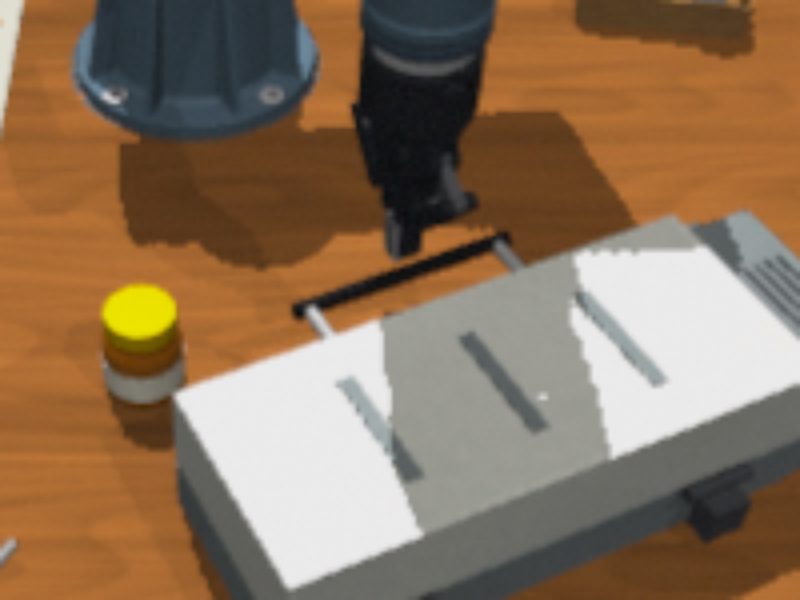

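View pics/d2z.png

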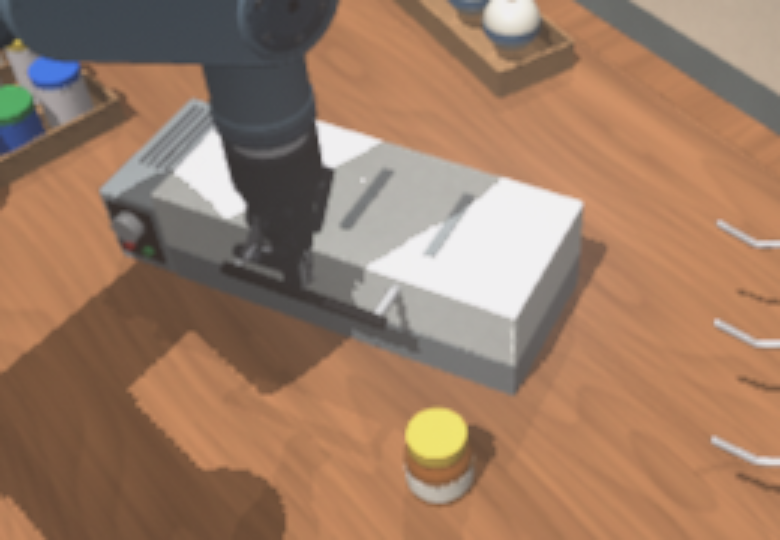

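```bash
python3 - <<'E'
from h import *
s=shot('wrist'); W=cloud(s)
o=ctrl.get_obs(); print(o['eef_pos'],o['opening'],o['wrist_force'],o['joint_efforts'])
for r in range(150,300,10): print(r,np.round(W[r,254],3),np.round(W[r,262],3),np.round(W[r,275],3))
print('tcp px',proj(s,o['eef_pos']), proj(s,np.array(o['eef_pos'])+[0,0,.02]))
s=shot('scene'); print('tcp scene',proj(s,o['eef_pos'])); 
for x in range(296,308,2): print(x,np.round(cloud(s)[162,x],3))
E
```

```text
[0.38428196 0.15389437 0.08595675] 0.0006959661064942686 [-0.12145469  0.27520775 -0.24360085] [-6.22865729e-03 -2.78975308e+01 -3.04743469e+01 -5.03019237e-04
 -2.29836238e-03  3.76261028e-05]
150 [0.363 0.198 0.106] [0.368 0.2   0.105] [0.387 0.197 0.   ]
160 [0.366 0.193 0.106] [0.37  0.194 0.103] [ 0.391  0.188 -0.   ]
170 [0.368 0.187 0.106] [0.373 0.189 0.104] [ 0.396  0.18  -0.001]
180 [0.371 0.182 0.107] [0.376 0.184 0.104] [ 0.401  0.17  -0.001]
190 [0.374 0.176 0.106] [0.378 0.178 0.104] [ 0.405  0.161 -0.   ]
200 [0.376 0.171 0.106] [0.381 0.172 0.104] [ 0.41   0.152 -0.001]
210 [0.379 0.165 0.105] [0.384 0.166 0.104] [ 0.415  0.142 -0.002]
220 [0.382 0.159 0.106] [0.387 0.161 0.104] [ 0.42   0.133 -0.001]
230 [0.38  0.163 0.133] [0.384 0.165 0.132] [ 0.425  0.122 -0.002]
240 [0.38  0.163 0.146] [0.383 0.165 0.145] [0.391 0.164 0.137]
250 [0.38  0.163 0.156] [0.383 0.165 0.155] [0.391 0.164 0.147]
260 [0.381 0.16  0.158] [0.382 0.165 0.165] [0.386 0.169 0.168]
270 [0.383 0.156 0.158] [0.382 0.166 0.174] [0.386 0.167 0.173]
280 [0.386 0.151 0.158] [0.382 0.165 0.179] [0.383 0.172 0.188]
290 [0.388 0.146 0.157] [0.384 0.162 0.18 ] [0.383 0.172 0.193]
tcp px [[253.30326781 217.38256569]] [[253.37805991 228.44420732]]
tcp scene [[298.94179525 172.28868536]]
296 [0.386 0.142 0.128]
298 [0.394 0.147 0.135]
300 [0.394 0.152 0.135]
302 [0.398 0.157 0.139]
304 [0.395 0.163 0.136]
306 [ 0.251  0.192 -0.   ]
```

```bash
python3 - <<'E'
from h import *
for c in ['scene','side']:
    s=load(c); W=cloud(s); print(c,proj(s,[.574,0,.195]))
    m=(abs(W[...,0]-.574)<.08)&(abs(W[...,1])<.04)&(W[...,2]>.12)&(W[...,2]<.4)
    p=W[m]; print(np.round(np.percentile(p[:,2],[0,.5,2,10]),3)); 
    q=p[p[:,2]<np.percentile(p[:,2],3)]; print(np.round(q[:6],3))
s=shot('scene'); W=cloud(s)
for v in range(150,176,2): print(v,[np.round(W[v,x],3).tolist() for x in (297,300,303)])
o=ctrl.get_obs(); print(o['q'])
s=shot('wrist');W=cloud(s)
for r in range(216,234,2): print(r,np.round(W[r,256],3), s['im'][r,256])
E
```

```text
scene [[240.6677963  197.33827748]]
[0.245 0.25  0.257 0.298]
[[ 0.621 -0.01   0.26 ]
 [ 0.623 -0.01   0.258]
 [ 0.623 -0.007  0.259]
 [ 0.622  0.009  0.257]
 [ 0.623  0.011  0.259]
 [ 0.622 -0.01   0.254]]
side [[270.93718918 152.77581361]]
[0.241 0.246 0.253 0.277]
[[0.615 0.008 0.254]
 [0.616 0.005 0.255]
 [0.615 0.011 0.248]
 [0.614 0.006 0.252]
 [0.615 0.003 0.254]
 [0.616 0.002 0.254]]
150 [[0.384, 0.142, 0.17], [0.403, 0.147, 0.187], [0.398, 0.156, 0.182]]
152 [[0.385, 0.143, 0.164], [nan, nan, nan], [0.397, 0.157, 0.174]]
154 [[0.384, 0.143, 0.155], [0.401, 0.149, 0.171], [0.41, 0.155, 0.179]]
156 [[0.386, 0.144, 0.15], [0.402, 0.149, 0.165], [0.412, 0.156, 0.174]]
158 [[0.388, 0.144, 0.145], [0.394, 0.151, 0.15], [0.414, 0.156, 0.169]]
160 [[0.387, 0.144, 0.136], [0.395, 0.152, 0.143], [0.395, 0.16, 0.144]]
162 [[0.387, 0.145, 0.128], [0.394, 0.152, 0.135], [0.391, 0.161, 0.132]]
164 [[0.26, 0.163, -0.001], [0.396, 0.153, 0.13], [0.259, 0.182, -0.001]]
166 [[0.27, 0.162, 0.0], [0.272, 0.171, 0.002], [0.382, 0.164, 0.109]]
168 [[0.39, 0.146, 0.108], [0.39, 0.155, 0.108], [0.384, 0.164, 0.103]]
170 [[0.394, 0.146, 0.104], [0.392, 0.155, 0.103], [0.286, 0.18, -0.002]]
172 [[0.398, 0.146, 0.1], [0.297, 0.17, -0.001], [0.297, 0.179, -0.0]]
174 [[0.308, 0.16, 0.001], [0.307, 0.169, 0.0], [0.307, 0.178, 0.001]]
[ 9.23510882e-02 -4.97266398e-02  2.09527307e+00 -1.50450299e-05
  1.09602010e+00 -3.58045724e-01]
216 [0.382 0.162 0.106] [26 31 30]
218 [0.383 0.161 0.106] [29 26 27]
220 [0.383 0.16  0.106] [29 26 32]
222 [0.384 0.158 0.106] [29 27 25]
224 [0.381 0.164 0.124] [40 39 38]
226 [0.381 0.164 0.127] [67 67 64]
228 [0.381 0.164 0.129] [66 67 64]
230 [0.381 0.164 0.133] [66 66 63]
232 [0.381 0.164 0.135] [54 57 54]
```

Request:
step_arm:
  commands:
    - [0,0,0,0,0,0,0.4]
    - [0,0,0,0,0,0,0.4]
    - [0,0,0,0,0,0,0.4]
    - [0,0,0,0,0,0,0.4]
    - [0,0,0,0,0.4,0,0.4]
    - [0,0,0,0,0.4,0,0.4]
    - [0,0,0,0,0.4,0,0.4]
    - [0,0,0,0,0,0,0.4]

```text
time_s: 5.0
eef_pos: [0.3823, 0.1536, 0.0477]
eef_rot: [0.689, -0.689, -0.156, 0.159]
wrist_force: [-1.2, 0.2, 0.8]
opening: 0.402
```

```bash
python3 - <<'E'
from h import *
s=shot('wrist','w3')
o=ctrl.get_obs(); print(o['eef_pos'],o['opening'],o['wrist_force'])
E
```

```text
[0.3830231  0.15370352 0.04859284] 0.3994501556426204 [-0.18509507 -0.63325644 -0.25950149]
```

View pics/w3.png

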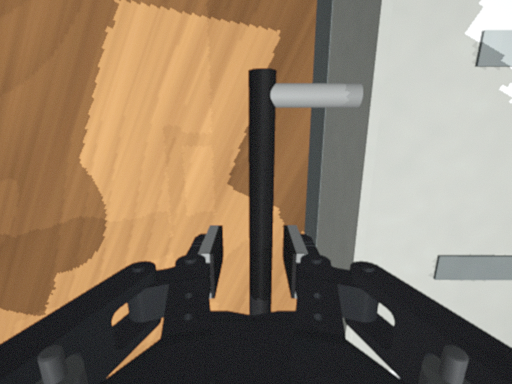

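Request:
step_arm:
  commands:
    - [0,0,0,0,0.1,0,0]
    - [0,0,0,0,0,0,0]
    - [0,0,0,0,0,0,0]
    - [0,0,0,0,0,0,0]
    - [0,0,0,0,0,0,0]
    - [0,0,0,0,0,0,0]

```text
time_s: 5.65
eef_pos: [0.3867, 0.1548, 0.0476]
eef_rot: [0.69, -0.689, -0.16, 0.156]
wrist_force: [6.7, 5.8, -6.3]
opening: 0.115
```

```bash
python3 - <<'E'
from h import *
s=shot('wrist','w4')
o=ctrl.get_obs(); print(o['eef_pos'],o['opening'],o['wrist_force'],o['torque'])
E
```

```text
[0.38672662 0.15487193 0.04762466] 0.12043430134354899 [ 7.10917632  6.48182559 -7.3449733 ] [ 0.84671051 -0.96753049  0.03756455]
```

View pics/w4.png

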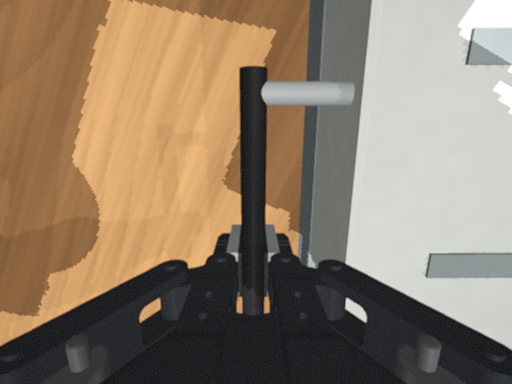

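Request:
step_arm:
  commands:
    - [0,0,0,0.06,-0.2,0,0]
    - [0,0,0,0.06,-0.2,0,0]
    - [0,0,0,0.06,-0.2,0,0]
    - [0,0,0,0.08,-0.2,0,0]
    - [0,0,0,0.08,-0.2,0,0]
    - [0,0,0,0.08,-0.2,0,0]
    - [0,0,0,0.09,-0.19,0,0]
    - [0,0,0,0.09,-0.19,0,0]
    - [0,0,0,0.1,-0.19,0,0]
    - [0,0,0,0.1,-0.19,0,0]

```text
time_s: 6.7
eef_pos: [0.4076, 0.165, 0.1058]
eef_rot: [0.689, -0.689, -0.159, 0.156]
wrist_force: [11.4, 4.9, -13.8]
opening: 0.116
```

Request:
step_arm:
  commands:
    - [0,0,0,0.11,-0.18,0,0]
    - [0,0,0,0.12,-0.17,0,0]
    - [0,0,0,0.12,-0.18,0,0]
    - [0,0,0,0.13,-0.17,0,0]
    - [0,0,0,0.13,-0.17,0,0]
    - [0,0,0,0.14,-0.16,0,0]
    - [0,0,0,0.14,-0.16,0,0]
    - [0,0,0,0.14,-0.15,0,0]
    - [0,0,0,0.15,-0.15,0,0]
    - [0,0,0,0.16,-0.15,0,0]

```text
time_s: 7.7
eef_pos: [0.4415, 0.1814, 0.1553]
eef_rot: [-0.689, 0.69, 0.157, -0.159]
wrist_force: [-2.6, -4.5, -1.4]
opening: 0.114
```

Request:
step_arm:
  commands:
    - [0,0,0,0.16,-0.14,0,0]
    - [0,0,0,0.16,-0.14,0,0]
    - [0,0,0,0.16,-0.13,0,0]
    - [0,0,0,0.17,-0.13,0,0]
    - [0,0,0,0.18,-0.12,0,0]
    - [0,0,0,0.18,-0.12,0,0]
    - [0,0,0,0.18,-0.11,0,0]
    - [0,0,0,0.18,-0.11,0,0]
    - [0,0,0,0.19,-0.1,0,0]
    - [0,0,0,0.19,-0.1,0,0]

```text
time_s: 8.7
eef_pos: [0.4896, 0.2045, 0.1935]
eef_rot: [-0.689, 0.69, 0.158, -0.158]
wrist_force: [-4.8, -4.6, 9.6]
opening: 0.114
```

```bash
python3 - <<'E'
from h import *
shot('wrist','w5'); s=shot('side','d5')
o=ctrl.get_obs(); print(o['eef_pos'],o['opening'],o['wrist_force'],o['torque'])
a=np.radians(25.85); ex=np.array([np.cos(a),np.sin(a)]); c0=np.array([.4963,.2088])
p=o['eef_pos']; u=(p[:2]-c0)@ex-.0895; z=p[2]+.0534-.047
print(u,z,np.hypot(u,z), (np.pi-.2472)-np.arctan2(z,u))
E
```

```text
[0.49061748 0.20499266 0.19400459] 0.112114843567569 [-5.18148852 -4.63476923 10.44428722] [-0.68824672  0.97965652  0.00632825]
-0.09627398561886814 0.20040458821652762 0.22233011331166552 0.8757528396215748
```

View pics/d5.png

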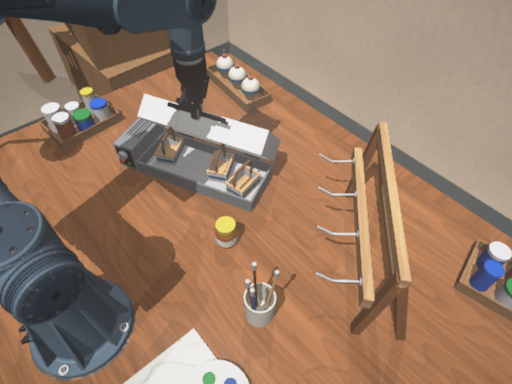

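Request:
step_arm:
  commands:
    - [0,0,0,0.19,-0.09,0,0]
    - [0,0,0,0.19,-0.08,0,0]
    - [0,0,0,0.2,-0.08,0,0]
    - [0,0,0,0.2,-0.07,0,0]
    - [0,0,0,0.2,-0.07,0,0]
    - [0,0,0,0.2,-0.06,0,0]
    - [0,0,0,0.21,-0.06,0,0]
    - [0,0,0,0.2,-0.05,0,0]
    - [0,0,0,0.21,-0.04,0,0]
    - [0,0,0,0.21,-0.04,0,0]

```text
time_s: 9.8
eef_pos: [0.5448, 0.2311, 0.2126]
eef_rot: [-0.689, 0.689, 0.159, -0.157]
wrist_force: [-2.1, -3.2, 7.9]
opening: 0.115
```

Request:
step_arm:
  commands:
    - [0,0,0,0.21,-0.04,0,0]
    - [0,0,0,0.21,-0.02,0,0]
    - [0,0,0,0.21,-0.02,0,0]
    - [0,0,0,0.21,-0.02,0,0]
    - [0,0,0,0.21,0,0,0]
    - [0,0,0,0.21,0,0,0]
    - [0,0,0,0.21,0,0,0]
    - [0,0,0,0.21,0.01,0,0]
    - [0,0,0,0.21,0.02,0,0]
    - [0,0,0,0.21,0.02,0,0]

```text
time_s: 10.8
eef_pos: [0.6018, 0.2586, 0.2126]
eef_rot: [-0.689, 0.689, 0.159, -0.157]
wrist_force: [2.6, -2.7, 4.1]
opening: 0.111
```

```bash
cat >>h.py <<'E'
def hood():
    o=ctrl.get_obs()
    a=np.radians(25.85); ex=np.array([np.cos(a),np.sin(a)]); c0=np.array([.4963,.2088])
    p=o['eef_pos']; u=(p[:2]-c0)@ex-.0895; z=p[2]+.0534-.047
    print('hood est u %.3f z %.3f r %.3f th %.3f'%(u,z,np.hypot(u,z), (np.pi-.2472)-np.arctan2(z,u)),'F',np.round(o['wrist_force'],1),'op',round(o['opening'],3),'t',o['time_s'],'p',np.round(p,4))
E
python3 -c "
from h import *
hood()"
```

```text
hood est u 0.027 z 0.219 r 0.221 th 1.447 F [ 2.6 -2.7  4.1] op 0.111 t 10.8 p [0.6018 0.2586 0.2126]
```

Request:
step_arm:
  commands:
    - [0,0,0,0.12,0.02,0,0]
    - [0,0,0,0.12,0.02,0,0]
    - [0,0,0,0.12,0.02,0,0]
    - [0,0,0,0.12,0.02,0,0]
    - [0,0,0,0.12,0.02,0,0]
    - [0,0,0,0.12,0.03,0,0]
    - [0,0,0,0.1,0.03,0,0]
    - [0,0,0,0.1,0.03,0,0]
    - [0,0,0,0.1,0.03,0,0]

```text
time_s: 11.7
eef_pos: [0.6295, 0.2719, 0.2062]
eef_rot: [0.689, -0.689, -0.159, 0.157]
wrist_force: [2.9, -1.8, 6.5]
opening: 0.112
```

```bash
python3 -c "
from h import *
hood()"
```

```text
hood est u 0.058 z 0.213 r 0.220 th 1.590 F [ 2.9 -1.8  6.5] op 0.112 t 11.7 p [0.6295 0.2719 0.2062]
```

Slowly press until the stop shows in the force.

Request:
step_arm:
  commands:
    - [0,0,0,0.05,0.01,0,0]
    - [0,0,0,0.05,0.01,0,0]
    - [0,0,0,0.05,0.01,0,0]
    - [0,0,0,0,0,0,0]

```text
time_s: 12.1
eef_pos: [0.6333, 0.2738, 0.205]
eef_rot: [0.689, -0.689, -0.159, 0.157]
wrist_force: [3.3, -1.9, 5.9]
opening: 0.11
```

```bash
python3 -c "
from h import *
hood()"
```

```text
hood est u 0.062 z 0.211 r 0.220 th 1.609 F [ 3.3 -1.9  5.9] op 0.11 t 12.1 p [0.6333 0.2738 0.205 ]
```

Request:
step_arm:
  commands:
    - [0,0,0,0.05,0.01,0,0]
    - [0,0,0,0.05,0.01,0,0]
    - [0,0,0,0.05,0.01,0,0]
    - [0,0,0,0,0,0,0]

```text
time_s: 12.5
eef_pos: [0.633, 0.2737, 0.2049]
eef_rot: [-0.688, 0.69, 0.155, -0.16]
wrist_force: [-16.5, -11.4, 18.2]
opening: 0.113
```

```bash
python3 -c "
from h import *
hood()"
```

```text
hood est u 0.062 z 0.211 r 0.220 th 1.609 F [-16.5 -11.4  18.2] op 0.113 t 12.5 p [0.633  0.2737 0.2049]
```

Request:
step_arm:
  commands:
    - [0,0,0,-0.1,-0.02,0,0.1]
    - [0,0,0,0,0,0,0.2]
    - [0,0,0,0,0,0,0.3]
    - [0,0,0,0,0,0,0.4]
    - [0,0,0,0,0,0,0.4]
    - [0,0,0,0,0,0,0.4]

```text
time_s: 13.1
eef_pos: [0.6331, 0.2745, 0.2032]
eef_rot: [0.689, -0.689, -0.158, 0.158]
wrist_force: [0.1, -0.1, -0.6]
opening: 0.4
```

```bash
python3 -c "
from h import *
hood(); shot('wrist','w6')
o=ctrl.get_obs(); p=np.array(o['eef_pos'])
plan([(p+[0,0,.1],25.85,.4),([.45,.16,.36],115.8,.4)])"
```

```text
hood est u 0.062 z 0.210 r 0.219 th 1.612 F [ 0.1 -0.1 -0.6] op 0.4 t 13.1 p [0.6331 0.2745 0.2032]
[[0,0,0,0,-0.83,0,0.4],[0,0,0,0,-0.83,0,0.4],[0,0,0,0,-0.84,0,0.4],[0,-0.01,0,0,-0.83,0,0.4],[0,-0.94,0,-0.45,-0.12,-0.05,0.4],[0,-0.94,0,-0.45,-0.12,0,0.4],[0,-0.94,0,-0.45,-0.12,0.04,0.4],[0,-0.94,0,-0.44,-0.12,0.08,0.4],[0,-0.94,0,-0.43,-0.12,0.13,0.4],[0,-0.94,0,-0.42,-0.12,0.17,0.4]]
[[0,-0.93,0,-0.4,-0.12,0.21,0.4],[0,-0.94,0,-0.38,-0.12,0.25,0.4],[0,-0.93,0,-0.35,-0.12,0.28,0.4],[0,-0.94,0,-0.32,-0.12,0.31,0.4],[0,-0.93,0,-0.29,-0.11,0.35,0.4],[0,-0.94,0,-0.25,-0.12,0.37,0.4],[0,-0.93,0,-0.21,-0.11,0.39,0.4],[0,-0.94,0,-0.18,-0.12,0.41,0.4],[0,-0.93,0,-0.13,-0.11,0.43,0.4],[0,-0.94,0,-0.09,-0.12,0.45,0.4]]
```

View pics/w6.png

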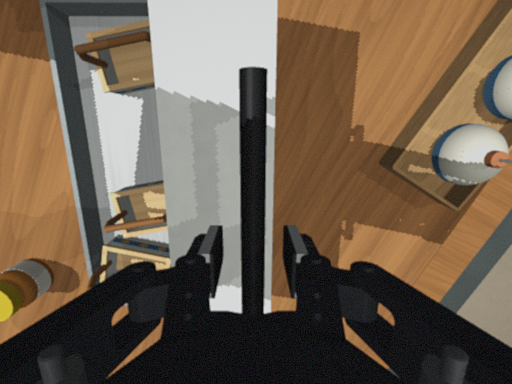

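Request:
step_arm:
  commands:
    - [0,0,0,0,-0.83,0,0.4]
    - [0,0,0,0,-0.83,0,0.4]
    - [0,0,0,0,-0.84,0,0.4]
    - [0,-0.01,0,0,-0.83,0,0.4]
    - [0,-0.94,0,-0.45,-0.12,-0.05,0.4]
    - [0,-0.94,0,-0.45,-0.12,0,0.4]
    - [0,-0.94,0,-0.45,-0.12,0.04,0.4]
    - [0,-0.94,0,-0.44,-0.12,0.08,0.4]
    - [0,-0.94,0,-0.43,-0.12,0.13,0.4]
    - [0,-0.94,0,-0.42,-0.12,0.17,0.4]

```text
time_s: 14.15
eef_pos: [0.564, 0.2311, 0.3254]
eef_rot: [0.613, -0.613, -0.353, 0.353]
wrist_force: [0.4, -0.1, 0.6]
opening: 0.401
```

Request:
step_arm:
  commands:
    - [0,-0.93,0,-0.4,-0.12,0.21,0.4]
    - [0,-0.94,0,-0.38,-0.12,0.25,0.4]
    - [0,-0.93,0,-0.35,-0.12,0.28,0.4]
    - [0,-0.94,0,-0.32,-0.12,0.31,0.4]
    - [0,-0.93,0,-0.29,-0.11,0.35,0.4]
    - [0,-0.94,0,-0.25,-0.12,0.37,0.4]
    - [0,-0.93,0,-0.21,-0.11,0.39,0.4]
    - [0,-0.94,0,-0.18,-0.12,0.41,0.4]
    - [0,-0.93,0,-0.13,-0.11,0.43,0.4]
    - [0,-0.94,0,-0.09,-0.12,0.45,0.4]

```text
time_s: 15.15
eef_pos: [0.4494, 0.1597, 0.3605]
eef_rot: [-0.374, 0.375, 0.6, -0.6]
wrist_force: [-0.9, -0.0, -0.5]
opening: 0.399
```

```bash
python3 -c "
from h import *
hood(); s=shot('wrist','w7'); np.savez('w7.npz',**s)
shot('side','d7')
o=ctrl.get_obs(); print(o['q'])
for i in range(4):
    b=ctrl.boxes_of('basket%d_handle'%i,'wrist'); print([(round(x['p'],2),np.round(towld(s,x['point']),3).tolist()) for x in b]); 
    b=ctrl.boxes_of('basket%d_handle'%i,'side')
"
```

```text
hood est u -0.153 z 0.367 r 0.398 th 0.928 F [-0.9 -0.  -0.5] op 0.399 t 15.15 p [0.4494 0.1597 0.3605]
[ 9.16092373e-02 -1.35306745e-01  1.60329911e+00 -2.27714791e-05
  1.67171998e+00 -1.93020585e+00]
[(0.68, [0.451, 0.338, 0.035])]
[(0.52, [0.451, 0.337, 0.036])]
[(0.9, [0.529, 0.175, 0.032])]
[(0.74, [0.543, 0.079, 0.034])]
```

View pics/w7.png

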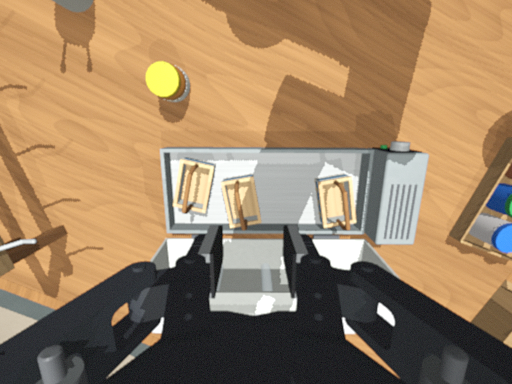

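View pics/d7.png

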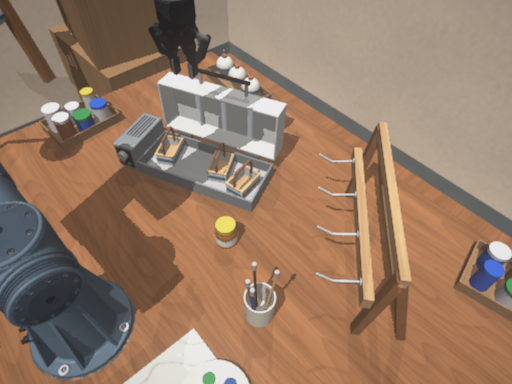

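```bash
cat >>h.py <<'E'
OC=np.array([.4963,.2088]); OA=np.radians(25.85)
def handles(s,show=True,lo=.085,hi=.112):
    W=cloud(s); ex=np.array([np.cos(OA),np.sin(OA)]); ey=np.array([-ex[1],ex[0]])
    q=W[...,:2]-OC; u=q@ex; v=q@ey; z=W[...,2]
    m=(abs(u)<.078)&(abs(v)<.19)&(z>lo)&(z<hi)
    from scipy.cluster.hierarchy import fcluster,linkage
    P=W[m]; 
    if len(P)<20: return []
    l=fcluster(linkage(P[:,:2],'single'),.012,'distance'); out=[]
    for k in set(l):
        p=P[l==k]
        if len(p)<15: continue
        c,wh,an=cv2.minAreaRect(p[:,:2].astype(np.float32)*1000)
        vx,vy,_,_=cv2.fitLine(p[:,:2].astype(np.float32)*1000,cv2.DIST_HUBER,0,.01,.01).ravel()
        an=np.degrees(np.arctan2(vy,vx)); an=(an+65)%180-65
        d=np.array([np.cos(np.radians(an)),np.sin(np.radians(an))]); t=p[:,:2]@d; n=p[:,:2]@np.array([-d[1],d[0]])
        cc=d*(np.percentile(t,1)+np.percentile(t,99))/2+np.array([-d[1],d[0]])*np.median(n)
        out.append((cc,an)); print('n',len(p),'c',np.round(cc,4),'ang %.1f len %.3f z %.3f'%(an,np.ptp(np.percentile(t,[1,99])),np.percentile(p[:,2],80)),'oven uv',np.round([(cc-OC)@ex,(cc-OC)@ey],3))
    return out
E
python3 -c "
from h import *
s=dict(np.load('w7.npz')); handles(s)
s=shot('side'); handles(s)
cv2.imwrite('pics/w7z.png',cv2.resize(s['im'][100:220,90:300],None,fx=3.8,fy=3.8))"
```

```text
n 227 c [0.4519 0.3364] ang 36.1 len 0.078 z 0.102 oven uv [0.016 0.134]
n 228 c [0.5425 0.0809] ang 14.2 len 0.077 z 0.103 oven uv [-0.014 -0.135]
n 212 c [0.5311 0.1743] ang 36.6 len 0.077 z 0.103 oven uv [ 0.016 -0.046]
n 64 c [0.4499 0.3372] ang 35.9 len 0.076 z 0.102 oven uv [0.014 0.136]
n 79 c [0.5422 0.08  ] ang 12.8 len 0.077 z 0.102 oven uv [-0.015 -0.136]
n 63 c [0.5282 0.1728] ang 34.8 len 0.075 z 0.103 oven uv [ 0.013 -0.046]
```

View pics/w7z.png

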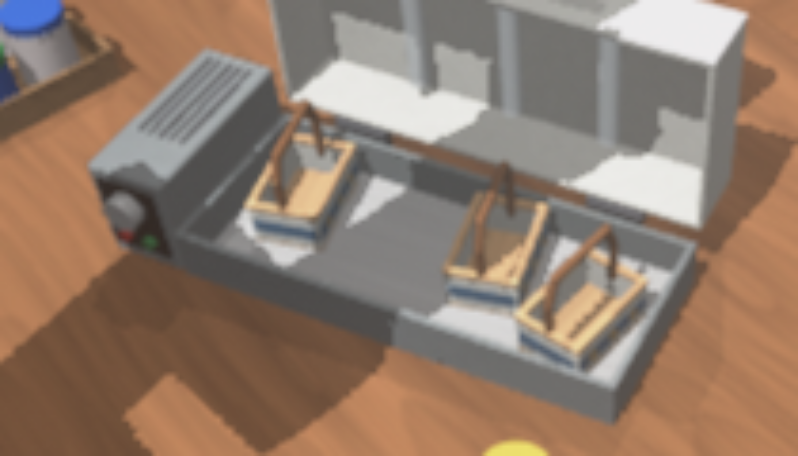

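```bash
python3 -c "
from h import *
plan([([.5229,.0758,.14],103.5,.4),([.5229,.0758,.045],103.5,.4,.6)])"
```

```text
[[0,0.23,0,-0.4,0.81,-0.11,0.4],[0,0.23,0,-0.4,0.82,-0.12,0.4],[0,0.23,0,-0.39,0.81,-0.13,0.4],[0,0.23,0,-0.39,0.82,-0.14,0.4],[0,0.23,0,-0.39,0.81,-0.14,0.4],[0,0.22,0,-0.38,0.82,-0.15,0.4],[0,0.23,0,-0.38,0.81,-0.16,0.4],[0,0.22,0,-0.37,0.82,-0.17,0.4],[-0.01,0.23,0,-0.37,0.81,-0.19,0.4],[0,0,0,0,0.53,0,0.4]]
[[0,0,0,0,0.53,0,0.4],[0,0,0,0,0.53,0,0.4],[0,0,0,0,0.53,0,0.4],[0,0,0,0,0.52,0,0.4],[0,0,0,0,0.53,0,0.4]]
```

Request:
step_arm:
  commands:
    - [0,0.23,0,-0.4,0.81,-0.11,0.4]
    - [0,0.23,0,-0.4,0.82,-0.12,0.4]
    - [0,0.23,0,-0.39,0.81,-0.13,0.4]
    - [0,0.23,0,-0.39,0.82,-0.14,0.4]
    - [0,0.23,0,-0.39,0.81,-0.14,0.4]
    - [0,0.22,0,-0.38,0.82,-0.15,0.4]
    - [0,0.23,0,-0.38,0.81,-0.16,0.4]
    - [0,0.22,0,-0.37,0.82,-0.17,0.4]
    - [0,0.23,0,-0.37,0.81,-0.19,0.4]
    - [0,0,0,0,0,0,0.4]

```text
time_s: 16.7
eef_pos: [0.5211, 0.075, 0.1367]
eef_rot: [0.44, -0.436, -0.554, 0.556]
wrist_force: [-1.0, 0.3, -0.6]
opening: 0.4
```

```bash
python3 -c "
from h import *
hood(); s=shot('wrist','w8'); handles(s)"
```

```text
hood est u -0.126 z 0.143 r 0.190 th 0.603 F [-1.   0.3 -0.6] op 0.4 t 16.7 p [0.5211 0.075  0.1367]
n 790 c [0.5405 0.08  ] ang 13.6 len 0.074 z 0.103 oven uv [-0.016 -0.135]
n 687 c [0.524  0.1679] ang 36.5 len 0.059 z 0.103 oven uv [ 0.007 -0.049]
```

View pics/w8.png

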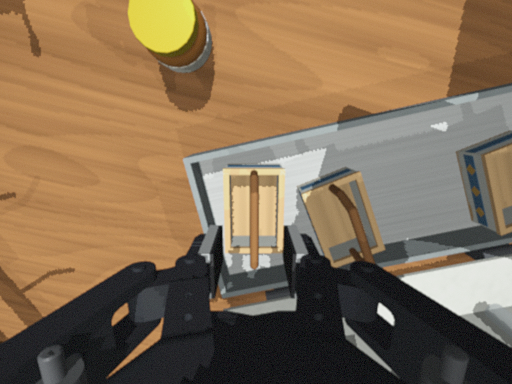

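Request:
step_arm:
  commands:
    - [0,0,0,0,0.61,-0.01,0.4]
    - [0,0,0,0,0.61,-0.01,0.4]
    - [0,0,0,0,0.61,-0.01,0.4]
    - [0,0,0,0,0.61,-0.01,0.4]
    - [0,0,0,0,0.61,0,0.4]
    - [0,0,0,0,0,0,0.4]
    - [0,0,0,0,0,0,0]
    - [0,0,0,0,0,0,0]
    - [0,0,0,0,0,0,0]
    - [0,0,0,0,0,0,0]

```text
time_s: 17.75
eef_pos: [0.5255, 0.0763, 0.0508]
eef_rot: [-0.437, 0.438, 0.556, -0.555]
wrist_force: [-1.9, 1.1, 6.8]
opening: 0.067
```

```bash
python3 -c "
from h import *
hood(); s=shot('wrist','w9'); o=ctrl.get_obs();p=np.array(o['eef_pos'])
plan([(p+[0,0,.12],Ryaw(103.6),0,.5)])"
```

```text
hood est u -0.121 z 0.057 r 0.134 th 0.194 F [-1.9  1.1  6.8] op 0.067 t 17.75 p [0.5255 0.0763 0.0508]
[[0,0,0,0,-0.5,0,0],[0,0,0,0,-0.5,0,0],[0,0,0,0,-0.5,0,0],[0.01,0,0,0,-0.5,0,0],[0,0,0,0,-0.5,0,0],[0.01,-0.01,0,0,-0.5,0,0],[0,0,0,0,-0.5,0,0],[0.01,-0.01,0,0,-0.5,-0.01,0]]
```

View pics/w9.png

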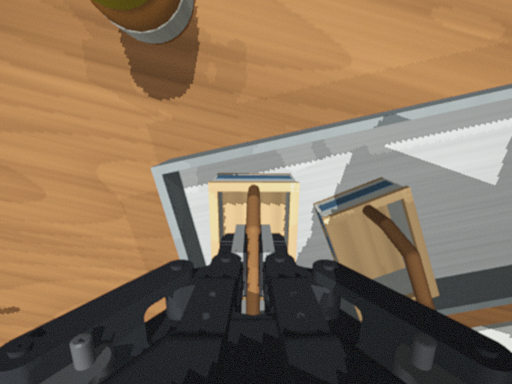

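Request:
step_arm:
  commands:
    - [0,0,0,0,-0.5,0,0]
    - [0,0,0,0,-0.5,0,0]
    - [0,0,0,0,-0.5,0,0]
    - [0,0,0,0,-0.5,0,0]
    - [0,0,0,0,-0.5,0,0]
    - [0,0,0,0,-0.7,0,0]
    - [0,0,0,0,-0.7,0,0]
    - [0,0,0,0,-0.7,0,0]
    - [0,0,0,0,-0.5,0,0]

```text
time_s: 18.7
eef_pos: [0.5247, 0.076, 0.204]
eef_rot: [-0.437, 0.438, 0.556, -0.555]
wrist_force: [1.4, 0.1, -0.5]
opening: 0.066
```

```bash
python3 -c "
from h import *
hood(); s=shot('wrist','w10'); d=shot('side'); cv2.imwrite('pics/d10.png',cv2.resize(d['im'][40:280,120:440],None,fx=2.4,fy=2.4))
W=cloud(s); o=ctrl.get_obs(); R=obsR(o)
L=(W-o['eef_pos'])@R
m=(abs(L[...,0])<.06)&(L[...,1]>-.08)&(L[...,1]<.06)&(L[...,2]<.1)
for r in range(180,330,10): print(r,np.round(L[r,254],3),s['im'][r,254])
"
```

```text
hood est u -0.122 z 0.210 r 0.243 th 0.799 F [ 1.4  0.1 -0.5] op 0.066 t 18.7 p [0.5247 0.076  0.204 ]
180 [0.    0.011 0.027] [152 158 157]
190 [ 0.    -0.015  0.026] [41 67 97]
200 [ 0.    -0.031  0.024] [ 65 103 142]
210 [ 0.    -0.039  0.021] [ 63 101 141]
220 [ 0.    -0.045  0.018] [ 61 100 141]
230 [ 0.    -0.052  0.015] [ 81 128 175]
240 [ 0.    -0.052  0.01 ] [ 77 122 168]
250 [ 0.    -0.051  0.004] [ 76 118 163]
260 [ 0.    -0.052 -0.001] [ 44  70 105]
270 [ 0.    -0.052 -0.007] [ 56  82 119]
280 [ 0.    -0.052 -0.013] [ 54  85 120]
290 [ 0.    -0.052 -0.019] [ 55  83 120]
300 [ 0.    -0.05  -0.027] [ 49  82 118]
310 [ 0.    -0.051 -0.032] [ 48  81 119]
320 [-0.    -0.112  0.013] [18 19 14]
```

View pics/w10.png

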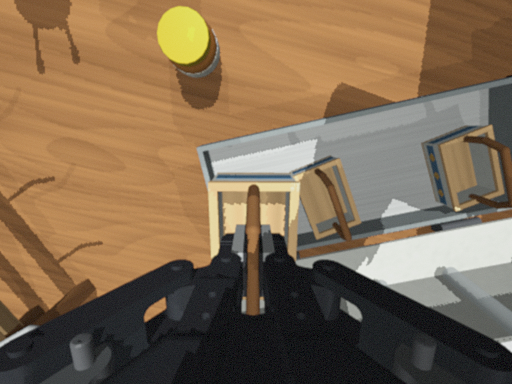

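View pics/d10.png

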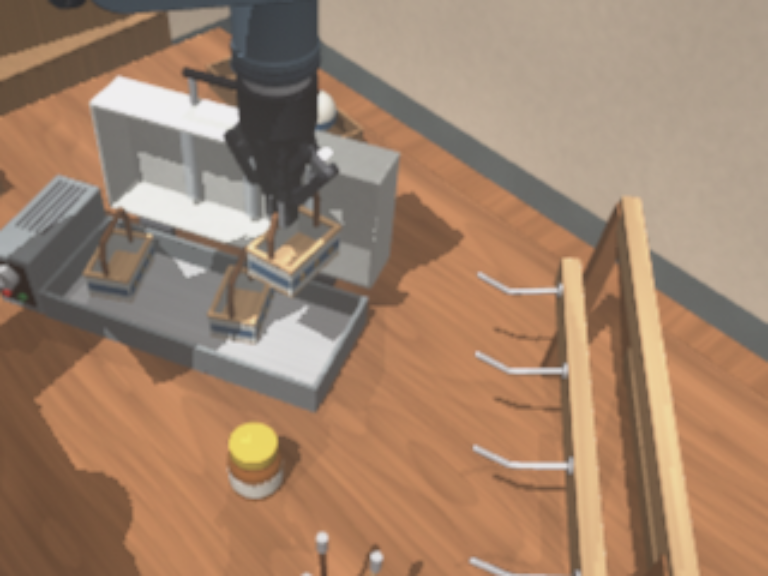

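```bash
cat >>h.py <<'E'
EX=np.array([np.cos(np.radians(-47.9)),np.sin(np.radians(-47.9)),0]); EY=np.array([-EX[1],EX[0],0])
H=[np.array([.6065,-.2589,.172])-.052*EX+k*EY for k in (.1725,.0575,-.0575,-.1725)]
RY=132.1
def hang(i,dx,dz,lz=-.020,ly=-.048,lx=0.): # eef pos with handle-at-hook offset (dx along rack x, dz up)
    return H[i]+dx*EX+np.array([0,0,dz])-Ryaw(RY)@np.array([lx,ly,lz])
E
python3 -c "
from h import *
print(H)
plan([(hang(0,-.12,.04),RY,0,.7)])"
```

```text
[array([ 0.69962865, -0.10466866,  0.172     ]), array([ 0.61430143, -0.18176773,  0.172     ]), array([ 0.5289742 , -0.25886679,  0.172     ]), array([ 0.44364698, -0.33596585,  0.172     ])]
[[0.01,-0.68,0,-0.57,0.2,-0.25,0],[0.01,-0.68,0,-0.59,0.2,-0.2,0],[0,-0.68,-0.01,-0.6,0.2,-0.16,0],[0.01,-0.68,0,-0.61,0.19,-0.12,0],[0,-0.68,-0.01,-0.62,0.2,-0.08,0],[0.01,-0.68,0,-0.62,0.19,-0.03,0],[0,-0.69,-0.01,-0.63,0.19,0.02,0]]
```

Request:
step_arm:
  commands:
    - [0,-0.68,0,-0.57,0.2,-0.25,0]
    - [0,-0.68,0,-0.59,0.2,-0.2,0]
    - [0,-0.68,0,-0.6,0.2,-0.16,0]
    - [0,-0.68,0,-0.61,0.19,-0.12,0]
    - [0,-0.68,0,-0.62,0.2,-0.08,0]
    - [0,-0.68,0,-0.62,0.19,-0.03,0]
    - [0,-0.69,0,-0.63,0.19,0.02,0]
    - [0,0,0,0,0,0,0]

```text
time_s: 19.6
eef_pos: [0.6022, -0.0307, 0.1587]
eef_rot: [0.288, -0.286, -0.646, 0.647]
wrist_force: [-0.2, 0.4, -2.0]
opening: 0.065
```

```bash
python3 -c "
from h import *
hood(); s=shot('wrist','w11'); d=shot('side'); cv2.imwrite('pics/d11.png',cv2.resize(d['im'][100:300,220:420],None,fx=3,fy=3))
o=ctrl.get_obs(); print(proj(s,H[0]),proj(s,H[0]-.038*EX+[0,0,.012]))
W=cloud(s)
# hook rod points in rack frame near hooks
for c,s in (('wrist',s),('side',d)):
  W=cloud(s); q=W-H[0]; a=q@EX;b=q@EY;z=q[...,2]
  m=(abs(b)<.02)&(a>-.045)&(a<.045)&(z>-.012)&(z<.02)
  print(c,m.sum(),'median b',np.median(b[m]))
  for a0 in (-.035,-.02,-.005,.01,.03): 
    k=m&(abs(a-a0)<.006); print(a0,k.sum(),np.round([np.median(b[k]),np.median(z[k])],4))
  print('min a',np.min(a[m]))
"
```

```text
hood est u -0.099 z 0.165 r 0.192 th 0.785 F [-0.2  0.4 -2. ] op 0.065 t 19.6 p [ 0.6022 -0.0307  0.1587]
[[ 74.52640114 258.44641059]] [[122.75541567 267.84417769]]
wrist 1106 median b -0.0019718202554433835
-0.035 142 [-0.0018  0.0128]
-0.02 132 [-0.0024  0.0047]
-0.005 125 [-0.0025 -0.0038]
0.01 167 [-0.0016 -0.005 ]
0.03 179 [-0.0015 -0.0013]
min a -0.038845605316486544
side 75 median b -0.002501028777341981
-0.035 11 [-0.0022  0.0116]
-0.02 11 [-0.0026  0.0036]
-0.005 10 [-0.0029 -0.005 ]
0.01 10 [-0.0021 -0.006 ]
0.03 10 [-0.0027 -0.0023]
min a -0.0401748236659692
```

View pics/w11.png

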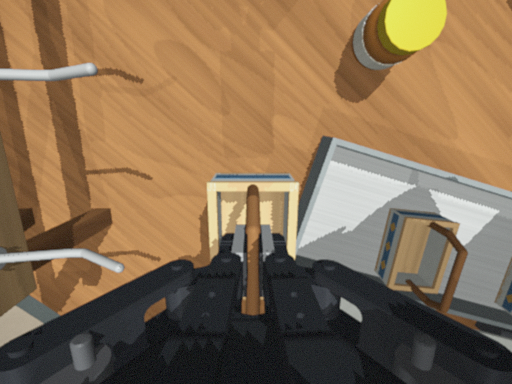

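View pics/d11.png

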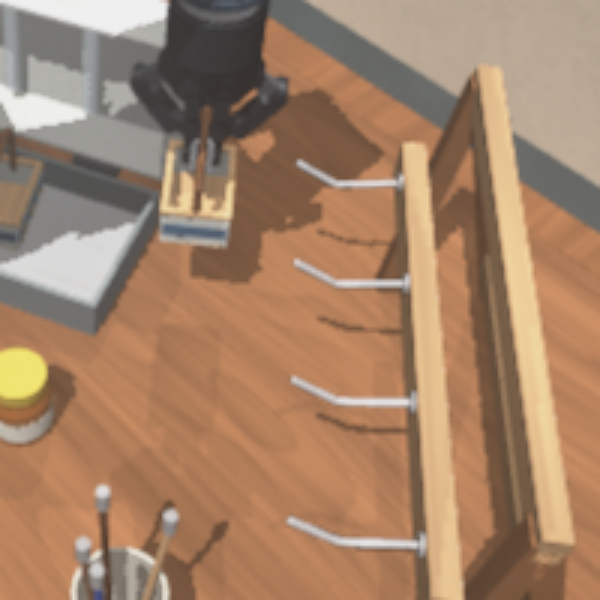

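```bash
sed -i 's/for k in (.1725,.0575,-.0575,-.1725)\]/for k in (.1705,.0555,-.0595,-.1745)]/' h.py; python3 -c "
from h import *
s=plan([(hang(0,-.09,.030),RY,0,.5),(hang(0,0,.030),RY,0,.4)])
print();plan([(hang(0,0,.001),RY,0,.2)],s)"
```

```text
[[0,-0.01,0.01,-0.36,0.06,0,0],[0,0,0,-0.35,0.06,0,0],[-0.01,-0.01,0.01,-0.36,0.07,0,0],[0,0,0,-0.37,0,0,0],[0,0,0,-0.38,0,0,0],[0,0,0,-0.37,0,0,0],[0,0,0,-0.38,0,0,0],[0,0,0,-0.37,0,0,0],[0,0,0,-0.38,0,0,0],[0,0,0,-0.37,0,0,0]]
[[0,0,0,-0.38,0,0,0]]

[[0,0,0,0,0.19,0,0],[0,0,0,0,0.19,0,0],[0,0,0,0,0.19,0,0],[0,0,0,0,0.2,0,0],[0,0,0,0,0.19,0,0]]
```

Request:
step_arm:
  commands:
    - [0,0,0,-0.36,0.06,0,0]
    - [0,0,0,-0.35,0.06,0,0]
    - [0,0,0,-0.36,0.07,0,0]
    - [0,0,0,-0.37,0,0,0]
    - [0,0,0,-0.38,0,0,0]
    - [0,0,0,-0.37,0,0,0]
    - [0,0,0,0,0,0,0]

```text
time_s: 20.4
eef_pos: [0.6475, -0.0792, 0.1551]
eef_rot: [0.287, -0.288, -0.646, 0.646]
wrist_force: [-0.3, -0.5, -1.5]
opening: 0.068
```

```bash
python3 -c "
from h import *
hood(); s=shot('wrist','w12'); d=shot('side'); cv2.imwrite('pics/d12.png',cv2.resize(d['im'][100:240,240:420],None,fx=4,fy=4))
plan([(hang(0,0,.030),RY,0,.4)])
"
```

```text
hood est u -0.079 z 0.161 r 0.180 th 0.869 F [-0.3 -0.5 -1.5] op 0.068 t 20.4 p [ 0.6475 -0.0792  0.1551]
[[0,0,0,-0.37,0.01,0,0],[0,0,0,-0.37,0,0,0],[0,0,0,-0.37,0.01,0.01,0],[0,0,0,-0.37,0,0,0],[0,0,0,-0.37,0.01,0.01,0]]
```

View pics/w12.png

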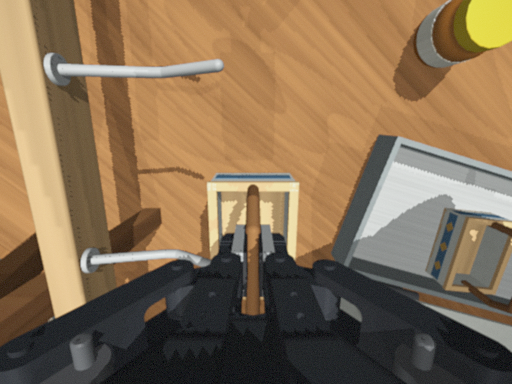

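View pics/d12.png

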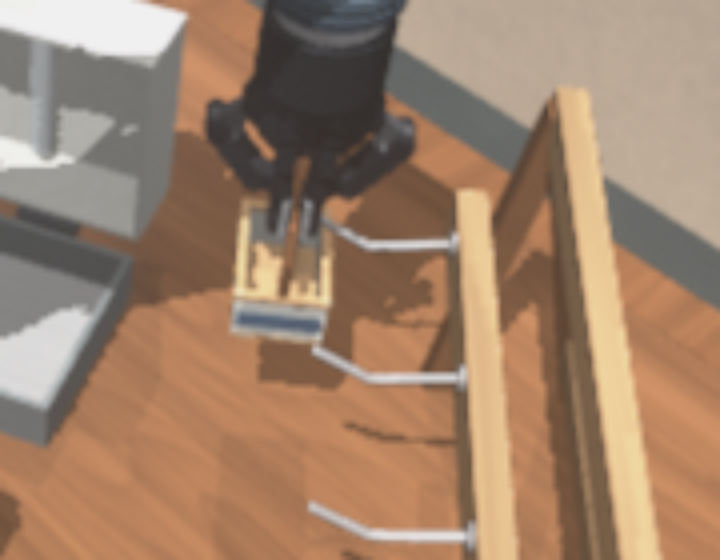

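Request:
step_arm:
  commands:
    - [0,0,0,-0.37,0.01,0,0]
    - [0,0,0,-0.37,0,0,0]
    - [0,0,0,-0.37,0,0,0]
    - [0,0,0,-0.37,0,0,0]
    - [0,0,0,-0.37,0,0,0]
    - [0,0,0,0,0,0,0]

```text
time_s: 21.1
eef_pos: [0.6846, -0.1205, 0.1546]
eef_rot: [0.287, -0.288, -0.646, 0.646]
wrist_force: [-0.3, 0.2, -1.2]
opening: 0.063
```

```bash
python3 -c "
from h import *
hood(); s=shot('wrist','w13'); d=shot('side'); cv2.imwrite('pics/d13.png',cv2.resize(d['im'][100:240,240:420],None,fx=4,fy=4))
plan([(hang(0,0,-.001),RY,0,.2)])
"
```

```text
hood est u -0.064 z 0.161 r 0.173 th 0.947 F [-0.3  0.2 -1.2] op 0.063 t 21.1 p [ 0.6846 -0.1205  0.1546]
[[0,0,0,0,0.17,0,0],[0,0,0,0,0.18,0,0],[0,0,0,0,0.17,0,0],[0,0,0,0,0.18,0.01,0],[0,0,0,0,0.17,0,0],[0,0,0.01,0,0.18,0.01,0]]
```

View pics/w13.png

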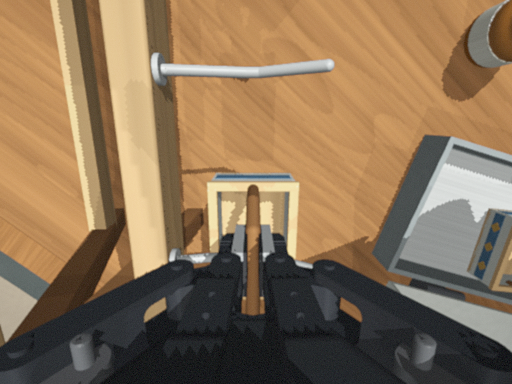

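View pics/d13.png

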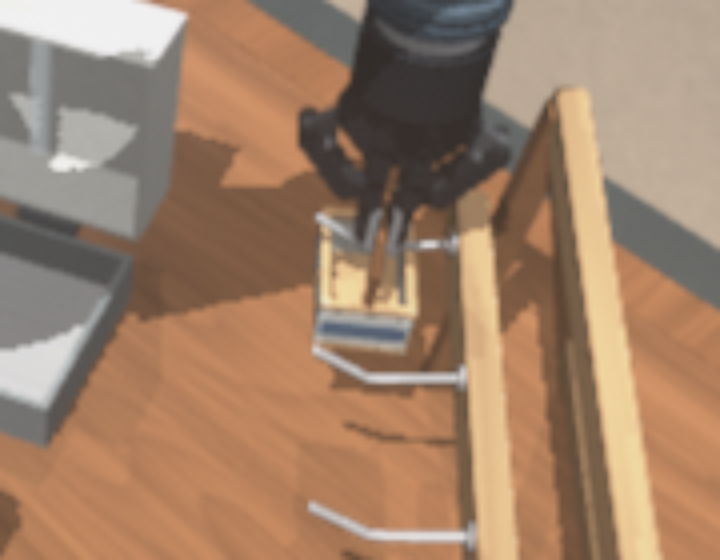

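Request:
step_arm:
  commands:
    - [0,0,0,0,0.17,0,0]
    - [0,0,0,0,0.18,0,0]
    - [0,0,0,0,0.17,0,0]
    - [0,0,0,0,0.18,0,0]
    - [0,0,0,0,0.17,0,0]
    - [0,0,0,0,0.15,0,0]
    - [0,0,0,0,0,0,0]

```text
time_s: 21.9
eef_pos: [0.6833, -0.1187, 0.1232]
eef_rot: [0.287, -0.287, -0.646, 0.646]
wrist_force: [0.3, 0.3, -1.5]
opening: 0.063
```

```bash
python3 -c "
from h import *
hood(); s=shot('wrist','w14'); d=shot('side'); cv2.imwrite('pics/d14.png',cv2.resize(d['im'][100:240,240:420],None,fx=4,fy=4))
"
```

```text
hood est u -0.064 z 0.130 r 0.145 th 0.865 F [ 0.3  0.3 -1.5] op 0.063 t 21.9 p [ 0.6833 -0.1187  0.1232]
```

View pics/d14.png

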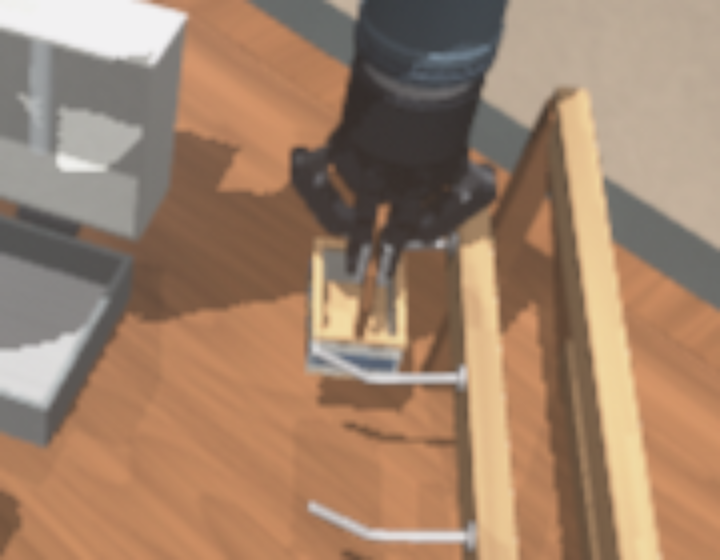

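Request:
step_arm:
  commands:
    - [0,0,0,0,0.05,0,0]
    - [0,0,0,0,0.05,0,0]
    - [0,0,0,0,0,0,0]

```text
time_s: 22.3
eef_pos: [0.6842, -0.119, 0.1221]
eef_rot: [-0.286, 0.287, 0.646, -0.646]
wrist_force: [-0.7, 0.0, 2.0]
opening: 0.065
```

Request:
step_arm:
  commands:
    - [0,0,0,0,0.04,0,0]
    - [0,0,0,0,0.03,0,0]
    - [0,0,0,0,0,0,0]

```text
time_s: 22.6
eef_pos: [0.6844, -0.1193, 0.1213]
eef_rot: [0.286, -0.288, -0.646, 0.646]
wrist_force: [-3.6, 0.3, 9.4]
opening: 0.064
```

Request:
step_arm:
  commands:
    - [0,0,0,0,-0.05,0,0.1]
    - [0,0,0,0,0,0,0.15]
    - [0,0,0,0,0,0,0.2]
    - [0,0,0,0,0,0,0.3]
    - [0,0,0,0,0,0,0.35]
    - [0,0,0,0,0,0,0.35]

```text
time_s: 23.2
eef_pos: [0.6836, -0.1188, 0.1203]
eef_rot: [0.287, -0.287, -0.646, 0.646]
wrist_force: [-0.0, -0.7, 0.1]
opening: 0.351
```

```bash
python3 -c "
from h import *
hood(); s=shot('wrist','w15'); d=shot('side'); cv2.imwrite('pics/d15.png',cv2.resize(d['im'][100:240,240:420],None,fx=4,fy=4))
"
```

```text
hood est u -0.064 z 0.127 r 0.142 th 0.857 F [-0.  -0.7  0.1] op 0.351 t 23.2 p [ 0.6836 -0.1188  0.1203]
```

View pics/w15.png

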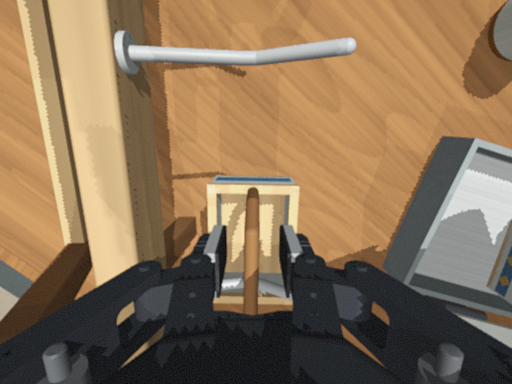

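View pics/d15.png

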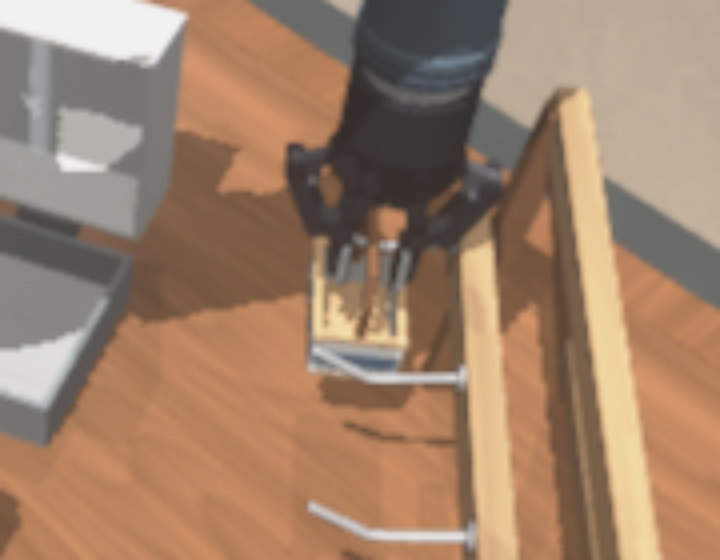

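Request:
step_arm:
  commands:
    - [0,0,0,0,-0.4,0,0.35]
    - [0,0,0,0,-0.4,0,0.35]
    - [0,0,0,0,-0.5,0,0.35]
    - [0,0,0,0,-0.8,0,0.35]
    - [0,0,0,0,-0.8,0,0.35]
    - [0,0,0,0,-0.8,0,0.35]
    - [0,0,0,0,0,0,0.35]

```text
time_s: 24.0
eef_pos: [0.6864, -0.1197, 0.2385]
eef_rot: [-0.283, 0.29, 0.647, -0.646]
wrist_force: [0.5, -0.3, 0.7]
opening: 0.351
```

```bash
cat >>h.py <<'E'
def hung(s,i):
    W=cloud(s); q=W-H[i]; a=q@EX;b=q@EY;z=q[...,2]
    m=(abs(b)<.05)&(abs(a)<.02)&(z>-.006)&(z<.012)
    P=np.c_[a[m],b[m],z[m]]; print('hook',i,m.sum(),'a/b/z pct',np.round(np.percentile(P,[2,50,98],axis=0),3).tolist())
    m=(abs(b)<.07)&(abs(a)<.05)&(z>-.07)&(z<-.04)
    if m.sum()>20: 
        P=np.c_[a[m],b[m],z[m]]; print('  rim',m.sum(),np.round(np.percentile(P,[2,50,98],axis=0),3).tolist())
E
python3 -c "
from h import *
s=shot('wrist','w16'); hung(s,0); d=shot('side','d16'); hung(d,0); handles(d)
c=np.array([.530,.1735]); an=35.5
d=np.array([np.cos(np.radians(an)),np.sin(np.radians(an))]); g=c-.02*d; print(g)
plan([([g[0],g[1],.2],an+90,.4),([g[0],g[1],.14],an+90,.4)])
"
```

```text
hook 0 796 a/b/z pct [[-0.018, -0.035, -0.005], [0.001, -0.0, 0.001], [0.017, 0.033, 0.004]]
  rim 1473 [[-0.031, -0.045, -0.069], [-0.003, -0.004, -0.051], [0.032, 0.046, -0.049]]
hook 0 87 a/b/z pct [[-0.018, -0.036, -0.006], [-0.002, -0.002, 0.0], [0.018, 0.032, 0.004]]
  rim 344 [[-0.033, -0.047, -0.069], [-0.003, -0.021, -0.053], [0.029, 0.045, -0.048]]
n 62 c [0.5291 0.1734] ang 34.7 len 0.075 z 0.102 oven uv [ 0.014 -0.046]
n 66 c [0.4506 0.3372] ang 35.5 len 0.079 z 0.102 oven uv [0.015 0.135]
[0.51371769 0.16188594]
[[0,0.09,0,0.9,0.09,-0.17,0.4],[0,0.09,0,0.9,0.09,-0.16,0.4],[0,0.09,0,0.9,0.09,-0.16,0.4],[0,0.09,0,0.9,0.09,-0.15,0.4],[0,0.09,0,0.9,0.09,-0.14,0.4],[0,0.09,0,0.9,0.09,-0.13,0.4],[0,0.09,0,0.91,0.09,-0.12,0.4],[0,0.09,0,0.91,0.09,-0.11,0.4],[0,0.1,-0.01,0.91,0.09,-0.1,0.4],[0,0.09,0,0.9,0.09,-0.09,0.4]]
[[0.01,0.1,-0.01,0.91,0.1,-0.09,0.4],[0,0.09,0,0.91,0.09,-0.08,0.4],[0,0,0,0,0.67,0,0.4],[0,0,0,0,0.67,0,0.4],[0,0,0,0,0.66,0,0.4]]
```

View pics/w16.png

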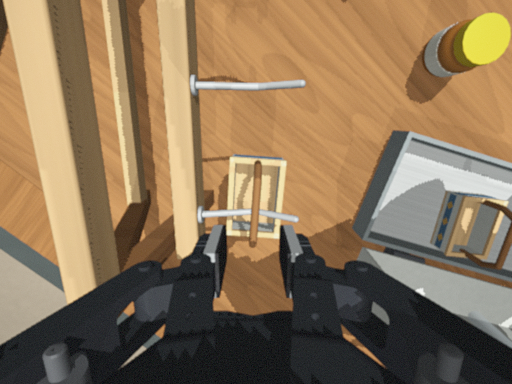

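Request:
step_arm:
  commands:
    - [0,0.09,0,0.9,0.09,-0.17,0.4]
    - [0,0.09,0,0.9,0.09,-0.16,0.4]
    - [0,0.09,0,0.9,0.09,-0.16,0.4]
    - [0,0.09,0,0.9,0.09,-0.15,0.4]
    - [0,0.09,0,0.9,0.09,-0.14,0.4]
    - [0,0.09,0,0.9,0.09,-0.13,0.4]
    - [0,0.09,0,0.91,0.09,-0.12,0.4]
    - [0,0.09,0,0.91,0.09,-0.11,0.4]
    - [0,0.1,0,0.91,0.09,-0.1,0.4]
    - [0,0.09,0,0.9,0.09,-0.09,0.4]

```text
time_s: 25.1
eef_pos: [0.5397, 0.1161, 0.2031]
eef_rot: [0.318, -0.317, -0.631, 0.632]
wrist_force: [0.9, 0.6, 0.0]
opening: 0.401
```

Request:
step_arm:
  commands:
    - [0,0.1,0,0.91,0.1,-0.09,0.4]
    - [0,0.09,0,0.91,0.09,-0.08,0.4]
    - [0,0,0,0,0.67,0,0.4]
    - [0,0,0,0,0.67,0,0.4]
    - [0,0,0,0,0.66,0,0.4]
    - [0,0,0,0,0,0,0.4]

```text
time_s: 25.7
eef_pos: [0.5097, 0.162, 0.1349]
eef_rot: [0.326, -0.321, -0.627, 0.63]
wrist_force: [-1.1, 0.7, -0.7]
opening: 0.399
```

```bash
python3 -c "
from h import *
hood(); s=shot('wrist','w17'); hs=handles(s); d=shot('side'); handles(d); hung(d,0)
"
```

```text
hood est u -0.098 z 0.141 r 0.172 th 0.718 F [-1.1  0.7 -0.7] op 0.399 t 25.7 p [0.5097 0.162  0.1349]
n 822 c [0.53   0.1732] ang 35.6 len 0.074 z 0.103 oven uv [ 0.015 -0.047]
n 1069 c [0.4532 0.3358] ang 36.0 len 0.078 z 0.102 oven uv [0.017 0.133]
n 62 c [0.5287 0.1729] ang 35.3 len 0.076 z 0.102 oven uv [ 0.013 -0.046]
n 63 c [0.4513 0.3379] ang 35.3 len 0.075 z 0.103 oven uv [0.016 0.136]
hook 0 85 a/b/z pct [[-0.018, -0.035, -0.006], [-0.002, -0.001, 0.001], [0.015, 0.033, 0.004]]
  rim 343 [[-0.031, -0.047, -0.069], [-0.003, -0.019, -0.053], [0.029, 0.044, -0.047]]
```

View pics/w17.png

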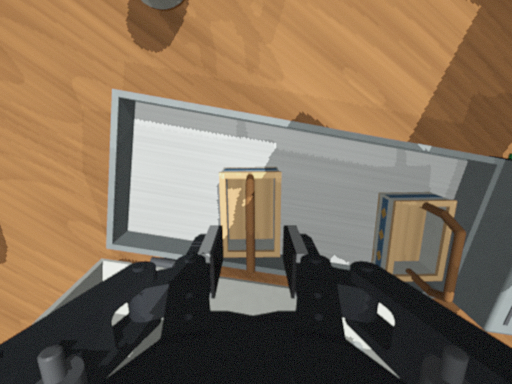

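```bash
python3 -c "
from h import *
plan([([.5137,.1616,.050],125.6,.4,.6)])
"
```

```text
[[0,0,0,-0.01,0.59,-0.01,0.4],[0,0,0,-0.01,0.59,-0.01,0.4],[-0.01,0,0,-0.01,0.59,0,0.4],[0,-0.01,0.01,-0.01,0.59,-0.01,0.4],[-0.01,0,0,0,0.58,0,0.4]]
```

Request:
step_arm:
  commands:
    - [0,0,0,-0.01,0.59,-0.01,0.4]
    - [0,0,0,-0.01,0.59,-0.02,0.4]
    - [0,0,0,-0.01,0.59,-0.01,0.4]
    - [0,0,0,-0.01,0.59,-0.02,0.4]
    - [0,0,0,0,0.58,0,0.4]
    - [0,0,0,0,0,0,0.4]
    - [0,0,0,0,0,0,0]
    - [0,0,0,0,0,0,0]
    - [0,0,0,0,0,0,0]
    - [0,0,0,0,0,0,0]

```text
time_s: 26.8
eef_pos: [0.5164, 0.1626, 0.0523]
eef_rot: [-0.323, 0.324, 0.629, -0.628]
wrist_force: [-1.6, 1.0, 6.8]
opening: 0.071
```

Request:
step_arm:
  commands:
    - [0,0,0,0,-0.5,0,0]
    - [0,0,0,0,-0.5,0,0]
    - [0,0,0,0,-0.5,0,0]
    - [0,0,0,0,-0.5,0,0]
    - [0,0,0,0,-0.6,0,0]
    - [0,0,0,0,-0.7,0,0]
    - [0,0,0,0,-0.7,0,0]
    - [0,0,0,0,-0.7,0,0]
    - [0,0,0,0,-0.5,0,0]
    - [0,0,0,0,0,0,0]

```text
time_s: 27.8
eef_pos: [0.5168, 0.1624, 0.2092]
eef_rot: [-0.322, 0.325, 0.63, -0.628]
wrist_force: [0.2, -0.7, -0.2]
opening: 0.065
```

```bash
cat >>h.py <<'E'
def grip(s):
    W=cloud(s); o=ctrl.get_obs(); L=(W-o['eef_pos'])@obsR(o)
    c=L[200:320,254]; print('top y %.4f'%np.nanmedian(c[(abs(c[:,1]+.05)<.006),1]), 'front end z %.4f'%np.nanmax(c[(c[:,1]<-.012)&(c[:,1]>-.06),2]))
    for r in range(190,300,10): print(r,np.round(L[r,254],3))
E
python3 -c "
from h import *
hood(); s=shot('wrist','w18'); grip(s)
d=shot('side'); cv2.imwrite('pics/d18.png',cv2.resize(d['im'][40:280,120:440],None,fx=2.4,fy=2.4))
"
```

```text
hood est u -0.091 z 0.216 r 0.234 th 0.923 F [ 0.2 -0.7 -0.2] op 0.065 t 27.8 p [0.5168 0.1624 0.2092]
top y -0.0523 front end z 0.0218
190 [-0.    -0.009  0.023]
200 [-0.    -0.029  0.022]
210 [-0.    -0.037  0.018]
220 [-0.    -0.046  0.016]
230 [-0.    -0.051  0.012]
240 [-0.    -0.053  0.007]
250 [-0.    -0.053  0.002]
260 [-0.    -0.052 -0.004]
270 [-0.    -0.052 -0.01 ]
280 [-0.    -0.053 -0.015]
290 [-0.    -0.052 -0.022]
```

View pics/w18.png

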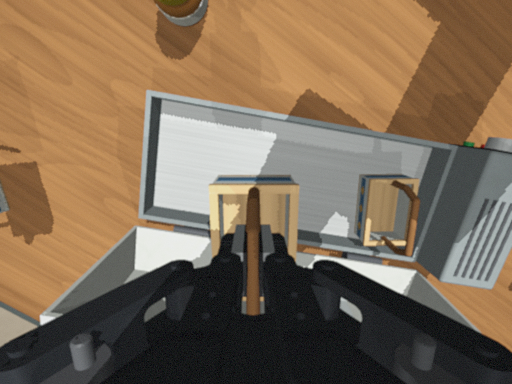

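View pics/d18.png

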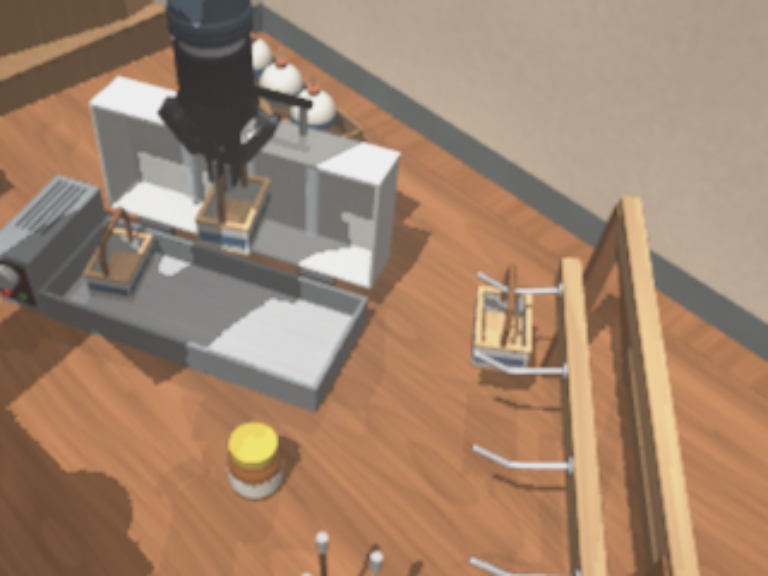

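```bash
python3 -c "
from h import *
s=plan([(hang(1,-.13,.04,-.0235,-.0485),RY,0,.7)])
print()
s=plan([(hang(1,0,.030,-.0235,-.0485),RY,0,.45)],s)
"
```

```text
[[0,-0.08,0,-0.54,0.11,0.41,0],[0,-0.08,0,-0.54,0.11,0.41,0],[0,-0.09,0,-0.54,0.11,0.42,0],[0,-0.08,0,-0.53,0.11,0.42,0],[0,-0.09,0,-0.53,0.11,0.43,0],[0,-0.08,0,-0.52,0.11,0.43,0],[0,-0.09,0,-0.52,0.11,0.44,0],[0,-0.08,0,-0.52,0.11,0.44,0],[0,-0.09,0,-0.51,0.11,0.44,0],[0,-0.08,0,-0.51,0.11,0.45,0]]
[[0,-0.09,0,-0.5,0.11,0.45,0],[0,-0.08,0,-0.5,0.11,0.46,0],[0,-0.09,0,-0.5,0.1,0.47,0]]

[[0,0,0,-0.43,0.03,0,0],[0,0,0,-0.43,0.03,0,0],[0,0,0,-0.43,0.03,0,0],[0,0,0,-0.43,0.04,0,0],[0,0,0,-0.43,0.03,0,0],[0,0,0,-0.44,0.04,0,0],[0,0,0,-0.43,0.03,0,0],[0,0,0,-0.44,0.04,0,0],[0,0,0,-0.43,0.03,0,0],[0,0,0,-0.44,0.04,0,0]]
```

Request:
step_arm:
  commands:
    - [0,-0.08,0,-0.54,0.11,0.41,0]
    - [0,-0.08,0,-0.54,0.11,0.41,0]
    - [0,-0.09,0,-0.54,0.11,0.42,0]
    - [0,-0.08,0,-0.53,0.11,0.42,0]
    - [0,-0.09,0,-0.53,0.11,0.43,0]
    - [0,-0.08,0,-0.52,0.11,0.43,0]
    - [0,-0.09,0,-0.52,0.11,0.44,0]
    - [0,-0.08,0,-0.52,0.11,0.44,0]
    - [0,-0.09,0,-0.51,0.11,0.44,0]
    - [0,-0.08,0,-0.51,0.11,0.45,0]

```text
time_s: 28.9
eef_pos: [0.509, -0.0419, 0.1718]
eef_rot: [0.297, -0.295, -0.642, 0.642]
wrist_force: [-0.1, -0.3, -1.4]
opening: 0.065
```

Request:
step_arm:
  commands:
    - [0,-0.09,0,-0.5,0.11,0.45,0]
    - [0,-0.08,0,-0.5,0.11,0.46,0]
    - [0,-0.09,0,-0.5,0.1,0.47,0]
    - [0,0,0,-0.43,0.05,0,0]
    - [0,0,0,-0.43,0.05,0,0]
    - [0,0,0,0,0,0,0]

```text
time_s: 29.5
eef_pos: [0.5268, -0.1223, 0.1604]
eef_rot: [-0.287, 0.287, 0.646, -0.646]
wrist_force: [-0.5, 0.3, -0.9]
opening: 0.064
```

```bash
cat >>h.py <<'E'
def where(i,lz,ly):
    o=ctrl.get_obs(); p=o['eef_pos']+obsR(o)@np.array([0,ly,lz])-H[i]; print('handle rel hook: a %.4f b %.4f z %.4f'%(p@EX,p@EY,p[2]),'F',np.round(o['wrist_force'],1),'t',o['time_s'])
E
python3 -c "
from h import *
where(1,-.0235,-.0485); s=shot('wrist','w19'); 
for c in ('wrist','side'):
  if c=='side': s=shot('side')
  W=cloud(s); q=W-H[1]; a=q@EX;b=q@EY;z=q[...,2]
  m=(abs(b)<.012)&(a>-.045)&(a<.045)&(z>-.012)&(z<.02)
  print(c,m.sum(),'median b',np.median(b[m]),'min a',np.min(a[m]))
plan([(hang(1,0,.030,-.0235,-.0485),RY,0,.45)])
"
```

```text
handle rel hook: a -0.1028 b 0.0004 z 0.0369 F [-0.5  0.3 -0.9] t 29.5
wrist 1075 median b -3.3179731001545423e-05 min a -0.038989675538675
side 84 median b -0.0003526127562412008 min a -0.040191009715664576
[[0,0,0,-0.43,0.03,0,0],[0,0,0,-0.44,0.03,0,0],[0,0,0,-0.43,0.03,0,0],[0,0,0,-0.44,0.03,0,0],[0,0,0,-0.43,0.03,0.01,0],[0,0,0,-0.44,0.03,0,0],[0,0,0.01,-0.43,0.03,0.01,0],[0,0.01,0,-0.44,0.02,0,0]]
```

View pics/w19.png

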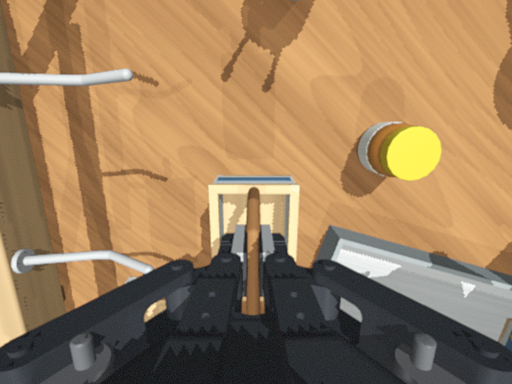

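Request:
step_arm:
  commands:
    - [0,0,0,-0.43,0.12,0,0]
    - [0,0,0,-0.44,0.11,0,0]
    - [0,0,0,-0.43,0,0,0]
    - [0,0,0,-0.44,0,0,0]
    - [0,0,0,-0.43,0,0,0]
    - [0,0,0,-0.44,0,0,0]
    - [0,0,0,-0.43,0,0,0]
    - [0,0,0,-0.4,0,0,0]
    - [0,0,0,0,0,0,0]

```text
time_s: 30.5
eef_pos: [0.5961, -0.1998, 0.1542]
eef_rot: [0.287, -0.288, -0.646, 0.646]
wrist_force: [-0.1, 0.5, -1.1]
opening: 0.068
```

```bash
python3 -c "
from h import *
where(1,-.0235,-.0485); d=shot('side'); cv2.imwrite('pics/d20.png',cv2.resize(d['im'][100:240,240:420],None,fx=4,fy=4));hung(d,0)
"
```

```text
handle rel hook: a 0.0011 b -0.0001 z 0.0307 F [-0.1  0.5 -1.1] t 30.5Traceback (most recent call last):
  File "<string>", line 3, in <module>
    where(1,-.0235,-.0485); d=shot('side'); cv2.imwrite('pics/d20.png',cv2.resize(d['im'][100:240,240:420],None,fx=4,fy=4));hung(d,0)
                                                                                                                            ~~~~^^^^^
  File "h.py", line 70, in hung
    P=np.c_[a[m],b[m],z[m]]; print('hook',i,m.sum(),'a/b/z pct',np.round(np.percentile(P,[2,50,98],axis=0),3).tolist())
                                                                         ~~~~~~~~~~~~~^^^^^^^^^^^^^^^^^^^^
    return _quantile_unchecked(
        a, q, axis, out, overwrite_input, method, keepdims, weights)
    return _ureduce(a,
                    func=_quantile_ureduce_func,
    ...<5 lines>...
                    overwrite_input=overwrite_input,
                    method=method)
    r = func(a, **kwargs)
    result = _quantile(arr,
                       quantiles=q,
    ...<2 lines>...
                       out=out,
                       weights=wgt)
    slices_having_nans = np.isnan(arr[-1, ...])
                                  ~~~^^^^^^^^^
IndexError: index -1 is out of bounds for axis 0 with size 0
```

View pics/d20.png

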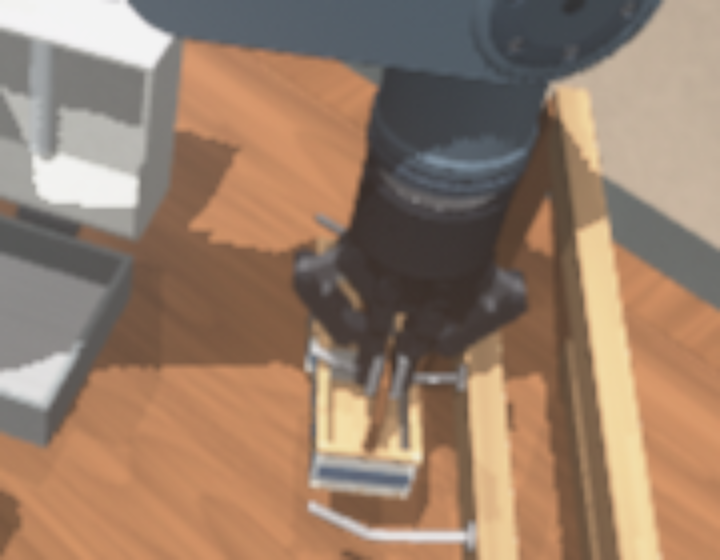

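Request:
step_arm:
  commands:
    - [0,0,0,0,0.17,0,0]
    - [0,0,0,0,0.18,0,0]
    - [0,0,0,0,0.17,0,0]
    - [0,0,0,0,0.18,0,0]
    - [0,0,0,0,0.17,0,0]
    - [0,0,0,0,0.15,0,0]
    - [0,0,0,0,0.05,0,0]
    - [0,0,0,0,0,0,0]

```text
time_s: 31.35
eef_pos: [0.5956, -0.1984, 0.1234]
eef_rot: [0.286, -0.287, -0.646, 0.646]
wrist_force: [-2.1, 0.3, 5.1]
opening: 0.069
```

Request:
step_arm:
  commands:
    - [0,0,0,0,0.05,0,0]
    - [0,0,0,0,0,0,0]

```text
time_s: 31.55
eef_pos: [0.5958, -0.1986, 0.1229]
eef_rot: [0.286, -0.288, -0.646, 0.646]
wrist_force: [-3.8, 1.1, 10.4]
opening: 0.069
```

Request:
step_arm:
  commands:
    - [0,0,0,0,-0.06,0,0.1]
    - [0,0,0,0,0,0,0.15]
    - [0,0,0,0,0,0,0.2]
    - [0,0,0,0,0,0,0.3]
    - [0,0,0,0,0,0,0.35]
    - [0,0,0,0,0,0,0.35]

```text
time_s: 32.15
eef_pos: [0.595, -0.1981, 0.1221]
eef_rot: [-0.287, 0.287, 0.646, -0.646]
wrist_force: [0.0, 0.6, 0.4]
opening: 0.35
```

```bash
python3 -c "
from h import *
hood(); s=shot('wrist','w21')
"
```

```text
hood est u -0.178 z 0.129 r 0.220 th 0.378 F [0.  0.6 0.4] op 0.35 t 32.15 p [ 0.595  -0.1981  0.1221]
```

View pics/w21.png

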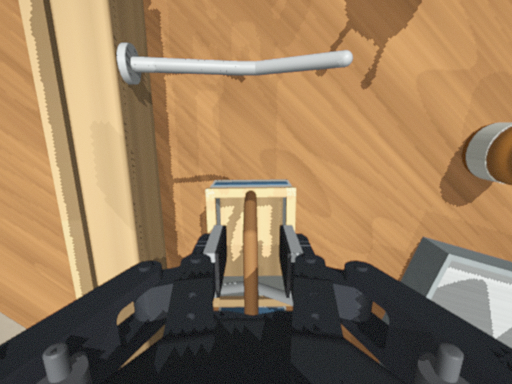

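Request:
step_arm:
  commands:
    - [0,0,0,0,-0.4,0,0.35]
    - [0,0,0,0,-0.4,0,0.35]
    - [0,0,0,0,-0.5,0,0.35]
    - [0,0,0,0,-0.8,0,0.35]
    - [0,0,0,0,-0.8,0,0.35]
    - [0,0,0,0,-0.8,0,0.35]
    - [0,0,0,0,0,0,0.35]

```text
time_s: 32.9
eef_pos: [0.5975, -0.1995, 0.2397]
eef_rot: [0.284, -0.29, -0.646, 0.647]
wrist_force: [1.0, -1.3, 0.9]
opening: 0.349
```

```bash
python3 -c "
from h import *
s=shot('wrist','w22'); hung(s,1); d=shot('side','d22'); hung(d,1); 
hs=handles(d)
plan([([.43,.31,.26],126,.4)])
"
```

```text
hook 1 793 a/b/z pct [[-0.017, -0.037, -0.005], [0.001, -0.001, 0.001], [0.017, 0.03, 0.004]]
  rim 1459 [[-0.029, -0.046, -0.069], [0.006, -0.001, -0.051], [0.031, 0.07, -0.048]]
hook 1 119 a/b/z pct [[-0.019, -0.037, -0.005], [-0.002, -0.001, -0.0], [0.017, 0.028, 0.004]]
  rim 409 [[-0.032, -0.047, -0.069], [-0.004, -0.016, -0.053], [0.029, 0.069, -0.047]]
n 67 c [0.4495 0.3366] ang 35.1 len 0.079 z 0.102 oven uv [0.014 0.135]
[[0,0.05,0,0.86,-0.05,-0.38,0.4],[0,0.05,0,0.86,-0.05,-0.38,0.4],[0,0.05,0,0.86,-0.05,-0.37,0.4],[0,0.05,0,0.86,-0.05,-0.37,0.4],[0,0.05,0,0.86,-0.04,-0.37,0.4],[0,0.06,0,0.87,-0.05,-0.36,0.4],[0,0.05,0,0.87,-0.04,-0.35,0.4],[0,0.06,0,0.87,-0.05,-0.35,0.4],[0,0.05,0,0.87,-0.04,-0.35,0.4],[0,0.06,0,0.87,-0.05,-0.34,0.4]]
[[0,0.05,0,0.88,-0.04,-0.33,0.4],[0,0.06,0,0.88,-0.05,-0.33,0.4],[0,0.05,0,0.88,-0.04,-0.33,0.4],[0,0.06,0,0.88,-0.05,-0.32,0.4],[0,0.05,0,0.88,-0.04,-0.31,0.4],[0,0.06,-0.01,0.89,-0.05,-0.31,0.4],[0,0.05,0,0.89,-0.04,-0.31,0.4],[0.01,0.06,-0.01,0.89,-0.04,-0.3,0.4],[0,0.05,0,0.88,-0.05,-0.29,0.4]]
```

View pics/d22.png

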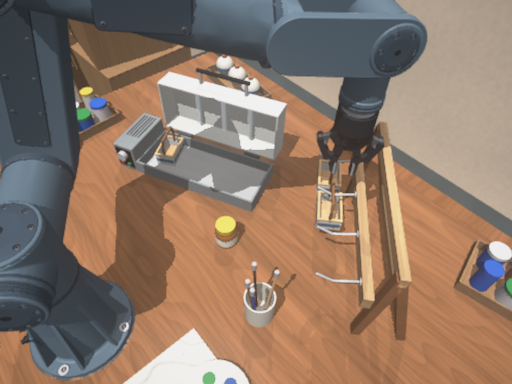

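Request:
step_arm:
  commands:
    - [0,0.05,0,0.86,-0.05,-0.38,0.4]
    - [0,0.05,0,0.86,-0.05,-0.38,0.4]
    - [0,0.05,0,0.86,-0.05,-0.37,0.4]
    - [0,0.05,0,0.86,-0.05,-0.37,0.4]
    - [0,0.05,0,0.86,-0.04,-0.37,0.4]
    - [0,0.06,0,0.87,-0.05,-0.36,0.4]
    - [0,0.05,0,0.87,-0.04,-0.35,0.4]
    - [0,0.06,0,0.87,-0.05,-0.35,0.4]
    - [0,0.05,0,0.87,-0.04,-0.35,0.4]
    - [0,0.06,0,0.87,-0.05,-0.34,0.4]

```text
time_s: 34.0
eef_pos: [0.5067, 0.0705, 0.2462]
eef_rot: [0.306, -0.304, -0.638, 0.638]
wrist_force: [1.4, 0.8, 0.0]
opening: 0.401
```

Request:
step_arm:
  commands:
    - [0,0.05,0,0.88,-0.04,-0.33,0.4]
    - [0,0.06,0,0.88,-0.05,-0.33,0.4]
    - [0,0.05,0,0.88,-0.04,-0.33,0.4]
    - [0,0.06,0,0.88,-0.05,-0.32,0.4]
    - [0,0.05,0,0.88,-0.04,-0.31,0.4]
    - [0,0.06,0,0.89,-0.05,-0.31,0.4]
    - [0,0.05,0,0.89,-0.04,-0.31,0.4]
    - [0,0.06,0,0.89,-0.04,-0.3,0.4]
    - [0,0.05,0,0.88,-0.05,-0.29,0.4]
    - [0,0,0,0,0,0,0.4]

```text
time_s: 35.0
eef_pos: [0.4277, 0.3123, 0.2584]
eef_rot: [0.321, -0.319, -0.63, 0.631]
wrist_force: [-0.2, 0.6, -0.1]
opening: 0.399
```

```bash
python3 -c "
from h import *
hood(); s=shot('wrist','w23'); hs=handles(s); d=shot('side'); handles(d);hung(d,0);hung(d,1)
c,an=hs[0]; dd=np.array([np.cos(np.radians(an)),np.sin(np.radians(an))]); g=c-.022*dd; print(g)
plan([([*g,.14],an+90,.4),([*g,.05],an+90,.4,.6)])
"
```

```text
hood est u -0.106 z 0.265 r 0.285 th 0.943 F [-0.2  0.6 -0.1] op 0.399 t 35.0 p [0.4277 0.3123 0.2584]
n 351 c [0.4501 0.3366] ang 36.2 len 0.074 z 0.103 oven uv [0.014 0.135]
n 64 c [0.4506 0.3375] ang 35.8 len 0.077 z 0.103 oven uv [0.015 0.136]
hook 0 90 a/b/z pct [[-0.017, -0.037, -0.005], [-0.002, -0.002, 0.0], [0.017, 0.034, 0.004]]
  rim 321 [[-0.032, -0.046, -0.069], [-0.005, -0.009, -0.053], [0.029, 0.044, -0.047]]
hook 1 119 a/b/z pct [[-0.017, -0.038, -0.005], [-0.002, -0.002, 0.001], [0.018, 0.029, 0.004]]
  rim 419 [[-0.032, -0.047, -0.07], [-0.004, -0.013, -0.053], [0.029, 0.07, -0.047]]
[0.43240187 0.32361519]
[[0,-0.01,0,0.06,0.79,-0.07,0.4],[0,0,0,0.06,0.79,-0.08,0.4],[-0.01,-0.01,0,0.06,0.79,-0.07,0.4],[0,0,0,0.06,0.79,-0.07,0.4],[-0.01,-0.01,0,0.05,0.79,-0.08,0.4],[0,0,0,0,0.6,0,0.4],[0,0,0,0,0.6,0,0.4],[0,0,0,0,0.6,0,0.4],[0,0,0,0,0.6,0,0.4],[0,0,0,0,0.6,0,0.4]]
```

View pics/w23.png

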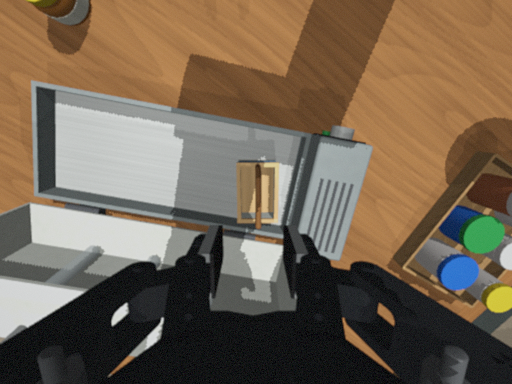

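Request:
step_arm:
  commands:
    - [0,0,0,0.06,0.79,-0.07,0.4]
    - [0,0,0,0.06,0.79,-0.08,0.4]
    - [0,-0.01,0,0.06,0.79,-0.07,0.4]
    - [0,0,0,0.06,0.79,-0.07,0.4]
    - [0,-0.01,0,0.05,0.79,-0.08,0.4]
    - [0,0,0,0,0,0,0.4]

```text
time_s: 35.7
eef_pos: [0.4312, 0.3214, 0.137]
eef_rot: [0.322, -0.319, -0.628, 0.632]
wrist_force: [0.6, 0.3, 0.9]
opening: 0.399
```

```bash
python3 -c "
from h import *
hood(); s=shot('wrist','w24'); hs=handles(s)
c,an=hs[0]; dd=np.array([np.cos(np.radians(an)),np.sin(np.radians(an))]); g=c-.022*dd; print(g)
plan([([*g,.05],an+90,.4,.6)])
"
```

```text
hood est u -0.099 z 0.143 r 0.174 th 0.719 F [0.6 0.3 0.9] op 0.399 t 35.7 p [0.4312 0.3214 0.137 ]
n 807 c [0.45   0.3369] ang 36.3 len 0.074 z 0.103 oven uv [0.014 0.135]
[0.43223292 0.32386067]
[[-0.01,-0.01,0,0.01,0.59,-0.01,0.4],[-0.01,-0.01,0,0.01,0.6,-0.01,0.4],[-0.01,-0.01,0,0.01,0.59,-0.01,0.4],[-0.01,-0.01,0,0.01,0.6,-0.01,0.4],[0,0,0.01,0.01,0.59,0,0.4]]
```

View pics/w24.png

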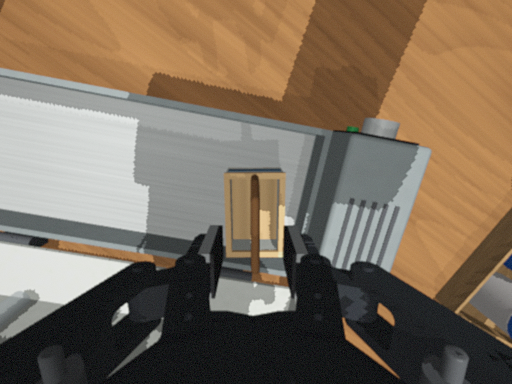

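Request:
step_arm:
  commands:
    - [0,-0.01,0,0.01,0.59,-0.01,0.4]
    - [0,-0.01,0,0.01,0.6,-0.01,0.4]
    - [0,-0.01,0,0.01,0.59,-0.01,0.4]
    - [0,-0.01,0,0.01,0.6,-0.01,0.4]
    - [0,0,0,0,0.57,0,0.4]
    - [0,0,0,0,0,0,0.4]
    - [0,0,0,0,0,0,0]
    - [0,0,0,0,0,0,0]
    - [0,0,0,0,0,0,0]
    - [0,0,0,0,0,0,0]

```text
time_s: 36.75
eef_pos: [0.4348, 0.3261, 0.0542]
eef_rot: [-0.318, 0.32, 0.632, -0.63]
wrist_force: [-1.0, 1.5, 6.2]
opening: 0.065
```

Request:
step_arm:
  commands:
    - [0,0,0,0,-0.5,0,0]
    - [0,0,0,0,-0.5,0,0]
    - [0,0,0,0,-0.5,0,0]
    - [0,0,0,0,-0.5,0,0]
    - [0,0,0,0,-0.6,0,0]
    - [0,0,0,0,-0.7,0,0]
    - [0,0,0,0,-0.7,0,0]
    - [0,0,0,0,-0.7,0,0]
    - [0,0,0,0,-0.5,0,0]
    - [0,0,0,0,0,0,0]

```text
time_s: 37.75
eef_pos: [0.4352, 0.326, 0.2116]
eef_rot: [-0.318, 0.32, 0.632, -0.63]
wrist_force: [0.7, 0.2, -0.8]
opening: 0.066
```

```bash
python3 -c "
from h import *
hood(); s=shot('wrist','w25'); grip(s)
d=shot('side','d25'); print(proj(d,[[.335,-.24,0],[.335,-.24,.185]]))
W=cloud(d); m=(W[...,2]>.1)&(W[...,0]>.25)&(W[...,0]<.42)&(abs(W[...,1]+.24)<.08); P=W[m]; print('brush pts',np.round(P.min(0),3),np.round(P.max(0),3))
print(hang(2,-.12,.03,-.023,-.0485))
"
```

```text
hood est u -0.093 z 0.218 r 0.237 th 0.919 F [ 0.7  0.2 -0.8] op 0.066 t 37.75 p [0.4352 0.326  0.2116]
top y -0.0504 front end z 0.0208
190 [ 0.    -0.005  0.021]
200 [ 0.    -0.027  0.021]
210 [ 0.    -0.035  0.017]
220 [-0.    -0.043  0.014]
230 [-0.    -0.049  0.011]
240 [-0.    -0.05   0.006]
250 [ 0.   -0.05  0.  ]
260 [ 0.    -0.052 -0.004]
270 [ 0.    -0.05  -0.011]
280 [ 0.    -0.05  -0.018]
290 [ 0.    -0.051 -0.023]
[[260.68548169 310.62218988]
 [262.80926846 274.06293642]]
brush pts [ 0.291 -0.315  0.1  ] [ 0.42  -0.206  0.187]
[ 0.42997361 -0.18659035  0.1535    ]
```

View pics/w25.png

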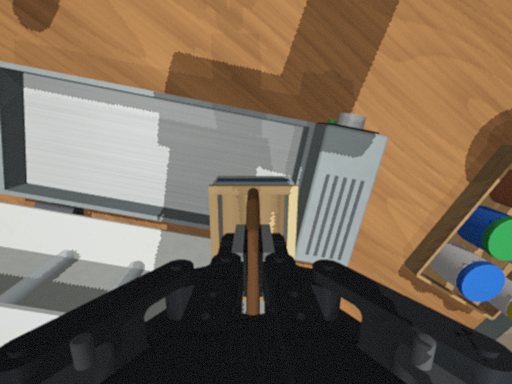

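View pics/d25.png

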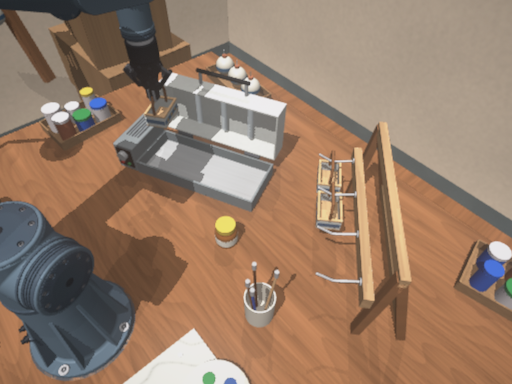

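```bash
python3 -c "
from h import *
s=plan([(hang(2,-.09,.045,-.024,-.047),RY,0,.8)])
"
```

```text
[[0,-0.04,0,-0.64,0.06,0.44,0],[0,-0.04,0,-0.64,0.06,0.44,0],[0,-0.04,0,-0.63,0.06,0.45,0],[0,-0.04,0,-0.63,0.05,0.45,0],[0,-0.04,0,-0.63,0.06,0.45,0],[0,-0.04,0,-0.63,0.05,0.45,0],[0,-0.04,0,-0.63,0.06,0.46,0],[0,-0.04,0,-0.62,0.05,0.46,0],[0,-0.04,0,-0.62,0.06,0.46,0],[0,-0.04,0,-0.62,0.05,0.47,0]]
[[0,-0.04,0,-0.62,0.06,0.47,0],[0,-0.04,0,-0.62,0.05,0.47,0],[0,-0.04,0,-0.61,0.06,0.47,0],[0,-0.04,0,-0.61,0.05,0.48,0],[0,-0.04,0,-0.61,0.06,0.48,0],[0,-0.04,0,-0.61,0.05,0.48,0],[0,-0.05,0,-0.61,0.06,0.48,0],[0,-0.04,0,-0.6,0.05,0.49,0],[0,-0.05,0,-0.6,0.06,0.49,0],[0,-0.04,0,-0.6,0.05,0.49,0]]
[[0,-0.05,0,-0.6,0.06,0.49,0],[0,-0.04,0,-0.6,0.05,0.49,0],[0,-0.05,0,-0.59,0.06,0.5,0]]
```

Request:
step_arm:
  commands:
    - [0,-0.04,0,-0.64,0.06,0.44,0]
    - [0,-0.04,0,-0.64,0.06,0.44,0]
    - [0,-0.04,0,-0.63,0.06,0.45,0]
    - [0,-0.04,0,-0.63,0.05,0.45,0]
    - [0,-0.04,0,-0.63,0.06,0.45,0]
    - [0,-0.04,0,-0.63,0.05,0.45,0]
    - [0,-0.04,0,-0.63,0.06,0.46,0]
    - [0,-0.04,0,-0.62,0.05,0.46,0]
    - [0,-0.04,0,-0.62,0.06,0.46,0]
    - [0,-0.04,0,-0.62,0.05,0.47,0]

```text
time_s: 38.85
eef_pos: [0.4393, 0.092, 0.19]
eef_rot: [0.307, -0.305, -0.637, 0.638]
wrist_force: [0.3, -1.1, -1.7]
opening: 0.061
```

Request:
step_arm:
  commands:
    - [0,-0.04,0,-0.62,0.06,0.47,0]
    - [0,-0.04,0,-0.62,0.05,0.47,0]
    - [0,-0.04,0,-0.61,0.06,0.47,0]
    - [0,-0.04,0,-0.61,0.05,0.48,0]
    - [0,-0.04,0,-0.61,0.06,0.48,0]
    - [0,-0.04,0,-0.61,0.05,0.48,0]
    - [0,-0.05,0,-0.61,0.06,0.48,0]
    - [0,-0.04,0,-0.6,0.05,0.49,0]
    - [0,-0.05,0,-0.6,0.06,0.49,0]
    - [0,-0.04,0,-0.6,0.05,0.49,0]

```text
time_s: 39.85
eef_pos: [0.446, -0.1401, 0.1735]
eef_rot: [-0.293, 0.291, 0.644, -0.644]
wrist_force: [1.0, 0.3, -0.2]
opening: 0.065
```

Request:
step_arm:
  commands:
    - [0,-0.05,0,-0.6,0.06,0.49,0]
    - [0,-0.04,0,-0.6,0.05,0.49,0]
    - [0,-0.05,0,-0.5,0.06,0.5,0]
    - [0,0,0,0,0.2,0,0]
    - [0,0,0,0,0.2,0,0]
    - [0,0,0,0,0,0,0]

```text
time_s: 40.45
eef_pos: [0.4465, -0.2056, 0.156]
eef_rot: [-0.288, 0.285, 0.647, -0.646]
wrist_force: [0.1, 0.8, -0.4]
opening: 0.064
```

```bash
python3 -c "
from h import *
where(2,-.024,-.047); s=shot('wrist','w26'); 
for c in ('wrist','side'):
  if c=='side': s=shot('side')
  W=cloud(s); q=W-H[2]; a=q@EX;b=q@EY;z=q[...,2]
  m=(abs(b)<.012)&(a>-.045)&(a<.045)&(z>-.012)&(z<.02)
  print(c,m.sum(),'median b',np.median(b[m]),'min a',np.min(a[m]))
plan([(hang(2,0,.030,-.024,-.047),RY,0,.45)])
print(ctrl.get_obs()['q'])
"
```

```text
handle rel hook: a -0.0946 b 0.0005 z 0.0310 F [ 0.1  0.8 -0.4] t 40.45
wrist 1026 median b -7.784176311245776e-05 min a -0.033084306911711575
side 111 median b -0.00012230487409251365 min a -0.040354567377509705
[[0,0,0,-0.45,0.01,0,0],[0,0,0,-0.45,0.01,0.01,0],[0,0,0,-0.45,0.01,0,0],[0,0,0,-0.44,0.01,0.01,0],[0,0,0,-0.45,0.01,0,0],[0,0.01,0.01,-0.44,0.01,0.01,0],[0,0,0,-0.45,0.02,0,0]]
[-6.73311303e-01  3.57990476e-02  1.84819001e+00  1.60528888e-04
  1.25907763e+00 -2.98027333e+00]
```

View pics/w26.png

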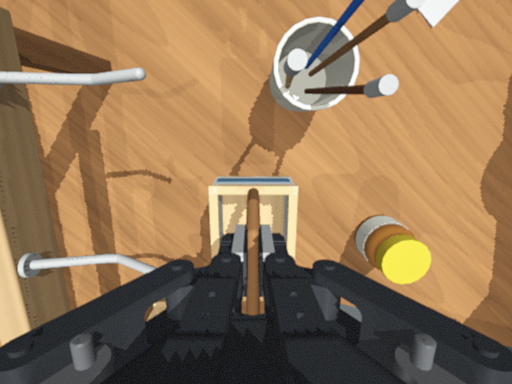

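Request:
step_arm:
  commands:
    - [0,0,0,-0.45,0.02,0,0]
    - [0,0,0,-0.45,0.01,0,0]
    - [0,0,0,-0.45,0,0,0]
    - [0,0,0,-0.44,0,0,0]
    - [0,0,0,-0.45,0,0,0]
    - [0,0,0,-0.44,0,0,0]
    - [0,0,0,-0.43,0,0,0]
    - [0,0,0,0,0,0,0]

```text
time_s: 41.35
eef_pos: [0.5118, -0.278, 0.1574]
eef_rot: [0.286, -0.288, -0.646, 0.646]
wrist_force: [0.7, -0.6, -1.3]
opening: 0.062
```

```bash
python3 -c "
from h import *
where(2,-.024,-.047); d=shot('side'); cv2.imwrite('pics/d27.png',cv2.resize(d['im'][120:300,240:420],None,fx=3.3,fy=3.3))
"
```

```text
handle rel hook: a 0.0025 b 0.0004 z 0.0324 F [ 0.7 -0.6 -1.3] t 41.35
```

View pics/d27.png

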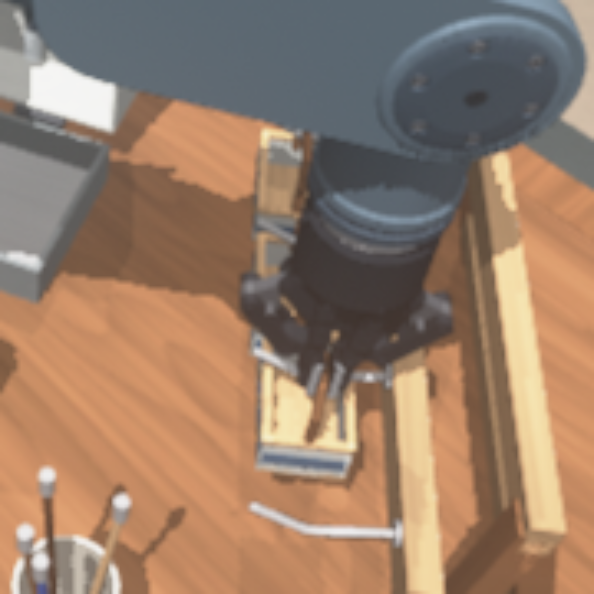

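Request:
step_arm:
  commands:
    - [0,0,0,0.02,0.17,0,0]
    - [0,0,0,0.02,0.18,0,0]
    - [0,0,0,0.02,0.17,0,0]
    - [0,0,0,0,0.18,0,0]
    - [0,0,0,0,0.17,0,0]
    - [0,0,0,0,0.15,0,0]
    - [0,0,0,0,0.05,0,0]
    - [0,0,0,0,0,0,0]

```text
time_s: 42.2
eef_pos: [0.5095, -0.2755, 0.1258]
eef_rot: [0.287, -0.287, -0.646, 0.646]
wrist_force: [-0.3, 0.8, 3.4]
opening: 0.061
```

Request:
step_arm:
  commands:
    - [0,0,0,0,0.05,0,0]
    - [0,0,0,0,0,0,0]

```text
time_s: 42.4
eef_pos: [0.5097, -0.2757, 0.1251]
eef_rot: [0.286, -0.288, -0.646, 0.646]
wrist_force: [-3.3, 1.3, 8.3]
opening: 0.064
```

Request:
step_arm:
  commands:
    - [0,0,0,0,-0.05,0,0.1]
    - [0,0,0,0,0,0,0.15]
    - [0,0,0,0,0,0,0.2]
    - [0,0,0,0,0,0,0.3]
    - [0,0,0,0,0,0,0.35]
    - [0,0,0,0,0,0,0.35]

```text
time_s: 43.0
eef_pos: [0.509, -0.2751, 0.1249]
eef_rot: [-0.287, 0.287, 0.646, -0.646]
wrist_force: [0.3, -0.7, -0.0]
opening: 0.35
```

Request:
step_arm:
  commands:
    - [0,0,0,0,-0.4,0,0.35]
    - [0,0,0,0,-0.4,0,0.35]
    - [0,0,0,0,-0.5,0,0.35]
    - [0,0,0,0,-0.8,0,0.35]
    - [0,0,0,0,-0.8,0,0.35]
    - [0,0,0,0,-0.8,0,0.35]
    - [0,0,0,0,0,0,0.35]

```text
time_s: 43.7
eef_pos: [0.5112, -0.2769, 0.242]
eef_rot: [0.284, -0.29, -0.645, 0.647]
wrist_force: [-0.1, 0.3, 1.6]
opening: 0.35
```

```bash
python3 -c "
from h import *
hood();s=shot('wrist','w28'); hung(s,2)
plan([([.5,.05,.36],60,.4),([.632,.273,.31],25.85,.4)])
"
```

```text
hood est u -0.288 z 0.248 r 0.380 th 0.465 F [-0.1  0.3  1.6] op 0.35 t 43.7 p [ 0.5112 -0.2769  0.242 ]
hook 2 772 a/b/z pct [[-0.018, -0.036, -0.005], [0.0, -0.0, 0.001], [0.018, 0.031, 0.004]]
  rim 1520 [[-0.031, -0.045, -0.069], [0.004, 0.001, -0.051], [0.031, 0.07, -0.048]]
[[0,0.92,0,0.64,-0.31,-0.54,0.4],[0,0.93,0,0.69,-0.31,-0.48,0.4],[0,0.92,0,0.73,-0.31,-0.41,0.4],[0,0.93,0,0.76,-0.31,-0.34,0.4],[0.01,0.92,0,0.79,-0.31,-0.26,0.4],[0,0.93,0,0.82,-0.31,-0.18,0.4],[0.01,0.92,0,0.83,-0.31,-0.1,0.4],[0.01,0.93,-0.01,0.83,-0.32,-0.02,0.4],[0,0.92,-0.01,0.83,-0.31,0.06,0.4],[0,0.93,0,0.83,-0.31,0.14,0.4]]
[[0.01,0.92,0,0.81,-0.31,0.22,0.4],[0.01,0.93,-0.01,0.78,-0.32,0.29,0.4],[0,0.92,0,0.75,-0.31,0.37,0.4],[0,0.57,0,0.86,0.17,-0.01,0.4],[0,0.57,0,0.86,0.17,0.04,0.4],[0,0.57,0,0.86,0.16,0.09,0.4],[0,0.57,0,0.85,0.17,0.15,0.4],[0,0.57,0,0.84,0.16,0.19,0.4],[0,0.57,0,0.83,0.17,0.25,0.4],[0,0.57,0,0.81,0.16,0.29,0.4]]
[[0,0.57,0,0.8,0.17,0.34,0.4],[0,0.57,0,0.77,0.16,0.39,0.4],[0,0.56,0,0.75,0.17,0.44,0.4]]
```

View pics/w28.png

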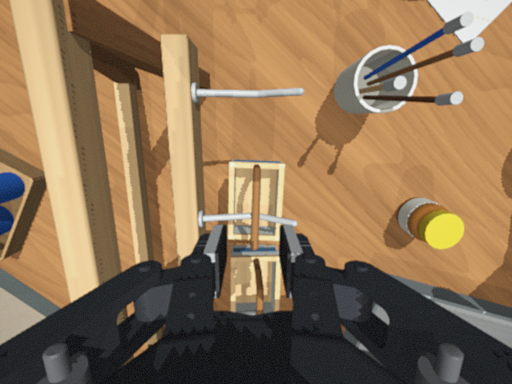

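Request:
step_arm:
  commands:
    - [0,0,0,0,-0.8,0,0.4]
    - [0,0.92,0,0.64,-0.31,-0.54,0.4]
    - [0,0.93,0,0.69,-0.31,-0.48,0.4]
    - [0,0.92,0,0.73,-0.31,-0.41,0.4]
    - [0,0.93,0,0.76,-0.31,-0.34,0.4]
    - [0,0.92,0,0.79,-0.31,-0.26,0.4]
    - [0,0.93,0,0.82,-0.31,-0.18,0.4]
    - [0,0.92,0,0.83,-0.31,-0.1,0.4]
    - [0,0.93,0,0.83,-0.32,-0.02,0.4]
    - [0,0.92,0,0.83,-0.31,0.06,0.4]

```text
time_s: 44.75
eef_pos: [0.5014, -0.0486, 0.3436]
eef_rot: [0.534, -0.533, -0.464, 0.464]
wrist_force: [0.3, 0.1, -0.6]
opening: 0.404
```

Request:
step_arm:
  commands:
    - [0,0.93,0,0.83,-0.31,0.14,0.4]
    - [0,0.92,0,0.81,-0.31,0.22,0.4]
    - [0,0.93,0,0.78,-0.32,0.29,0.4]
    - [0,0.92,0,0.75,-0.31,0.37,0.4]
    - [0,0.57,0,0.86,0.17,-0.01,0.4]
    - [0,0.57,0,0.86,0.17,0.04,0.4]
    - [0,0.57,0,0.86,0.16,0.09,0.4]
    - [0,0.57,0,0.85,0.17,0.15,0.4]
    - [0,0.57,0,0.84,0.16,0.19,0.4]
    - [0,0,0,0,0,0,0.4]

```text
time_s: 45.75
eef_pos: [0.5648, 0.164, 0.3541]
eef_rot: [0.659, -0.657, -0.258, 0.26]
wrist_force: [0.3, -0.5, 0.3]
opening: 0.397
```

```bash
python3 -c "
from h import *
hood(); s=shot('wrist','w29'); d=shot('side','d29'); [hung(d,i) for i in range(3)]; shot('scene','s29')
plan([([.632,.273,.31],25.85,.4),([.632,.273,.205],25.85,.4,.5)])
"
```

```text
hood est u -0.047 z 0.361 r 0.364 th 1.193 F [ 0.3 -0.5  0.3] op 0.397 t 45.75 p [0.5648 0.164  0.3541]
hook 0 86 a/b/z pct [[-0.016, -0.036, -0.006], [-0.002, -0.002, 0.001], [0.017, 0.032, 0.004]]
  rim 327 [[-0.032, -0.047, -0.069], [-0.001, -0.01, -0.053], [0.029, 0.044, -0.047]]
hook 1 94 a/b/z pct [[-0.02, -0.018, -0.005], [-0.002, -0.001, 0.001], [0.019, 0.016, 0.004]]
  rim 499 [[-0.046, -0.054, -0.069], [0.0, -0.002, -0.054], [0.048, 0.07, -0.046]]
hook 2 144 a/b/z pct [[-0.017, -0.036, -0.005], [-0.002, -0.002, 0.001], [0.017, 0.03, 0.005]]
  rim 484 [[-0.032, -0.045, -0.069], [-0.001, -0.013, -0.052], [0.029, 0.067, -0.045]]
[[0,0.57,0,0.84,0.31,0.24,0.4],[0,0.57,0,0.82,0.31,0.29,0.4],[0,0.57,0,0.8,0.3,0.33,0.4],[0,0.57,-0.01,0.78,0.31,0.38,0.4],[0,0.57,0,0.76,0.3,0.43,0.4],[0,0,0,0,0.44,0,0.4],[0,0,0,0,0.44,0,0.4],[0,0,0,0,0.44,0,0.4],[0,0,0,0,0.44,0,0.4],[0,0,0,0,0.44,0,0.4]]
[[0,0,0,0,0.43,0,0.4],[0,0,0,0,0.44,0,0.4],[0,0,0,0,0.43,0,0.4]]
```

View pics/d29.png

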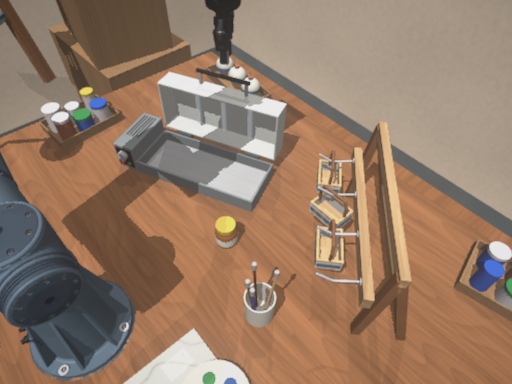

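View pics/s29.png

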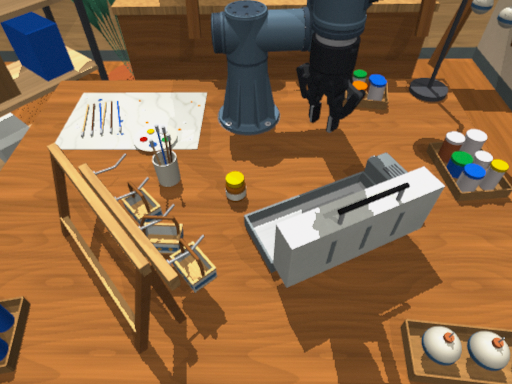

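```bash
cat > hk.py <<'E'
from h import *
def basket(s,i):
    W=cloud(s); q=W-H[i]; a=q@EX;b=q@EY;z=q[...,2]
    m=(abs(b)<.075)&(a<.045)&(a>-.07)&(z>-.004)&(z<.03)&~((abs(b)<.005)&(a<-.012))
    P=np.c_[a[m],b[m],z[m]]
    k=np.abs(P[:,1])<.058; P=P[k]
    c,wh,an=cv2.minAreaRect(P[:,:2].astype(np.float32)*1000)
    print(i,len(P),'handle rect',np.round(c,1),np.round(wh,1),round(an,1),'z',np.round(np.percentile(P[:,2],[5,50,95]),3))
if __name__=='__main__':
    for j in range(2):
        d=shot('side'); [basket(d,i) for i in range(3)]
        cv2.imwrite('pics/d30_%d.png'%j,cv2.resize(d['im'][130:290,260:420],None,fx=3.7,fy=3.7))
    s=shot('scene');[basket(s,i) for i in range(3)]
    cv2.imwrite('pics/s30.png',cv2.resize(s['im'][140:310,60:260],None,fx=3.5,fy=3.5))
E
python3 hk.py
```

```text
0 86 handle rect [ 5.2 -5.1] [60.3 58.4] 51.8 z [-0.003  0.     0.004]
1 125 handle rect [ 5.2 -3.1] [33.5 70.7] 71.2 z [-0.003  0.001  0.004]
2 156 handle rect [2.6 2.1] [59.9 57.9] 40.8 z [-0.003  0.001  0.004]
0 87 handle rect [4. 3.] [59.7 57.3] 37.2 z [-0.003  0.001  0.003]
1 127 handle rect [ 5.8 -3.7] [33.8 69.1] 70.6 z [-0.003  0.001  0.003]
2 156 handle rect [ 5.4 -7. ] [59.9 59.1] 57.9 z [-0.003  0.001  0.003]
0 180 handle rect [4.9 6.7] [60.4 57.2] 38.8 z [-0.003  0.002  0.005]
1 171 handle rect [5.2 1.3] [33.7 71.1] 68.6 z [-0.003  0.001  0.005]
2 125 handle rect [3.8 3.9] [59.6 59.1] 43.7 z [-0.003  0.001  0.005]
```

View pics/d30_1.png

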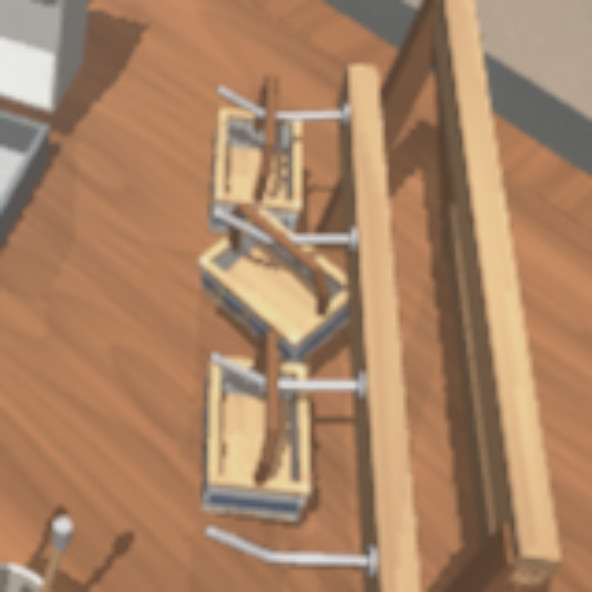

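View pics/s30.png

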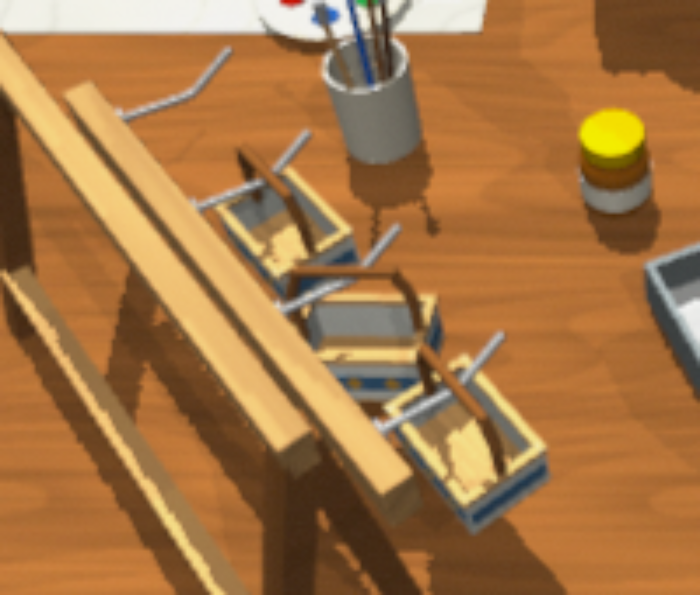

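```bash
cat > hb.py <<'E'
from h import *
def hb(s,i):
    W=cloud(s); q=W-H[i]; a=q@EX;b=q@EY;z=q[...,2]; im=s['im'].astype(int)
    brown=(im[...,2]-im[...,0]>35)
    m=(abs(b)<.05)&(a<.045)&(a>-.05)&(z>-.004)&(z<.012)&brown
    P=np.c_[a[m],b[m],z[m]]
    v=cv2.fitLine(P[:,:2].astype(np.float32)*1000,cv2.DIST_HUBER,0,.01,.01).ravel(); d=v[:2]; t=P[:,:2]@d*1000
    c=v[2:]-d*(v[2:]@d)+d*(np.percentile(t,2)+np.percentile(t,98))/2
    print(i,len(P),'centre mm',np.round(c,1),'len',round(np.ptp(np.percentile(t,[2,98])),1),'ang',round(np.degrees(np.arctan2(d[1],d[0])),1),'z',np.round(np.percentile(P[:,2],[5,50,95]),4))
    # rim tilt: fit plane of light rim points
    m=(abs(b)<.06)&(a<.05)&(a>-.06)&(z<-.044)&(z>-.06)
for c in ('side','scene'):
    s=shot(c); print(c); [hb(s,i) for i in range(3)]
print(ctrl.get_obs()['time_s'])
E
python3 hb.py
```

```text
side
0 70 centre mm [-2.  -0.5] len 68.4 ang -89.9 z [-0.0025  0.0016  0.0037]
1 81 centre mm [ 2.4 -2.2] len 67.5 ang -43.2 z [-0.0033  0.0005  0.0053]
2 107 centre mm [-1.5 -2.7] len 68.0 ang 89.9 z [-0.0028  0.0015  0.0048]
scene
0 128 centre mm [0.5 4.6] len 67.4 ang 88.5 z [-0.0022  0.0024  0.0055]
1 115 centre mm [3.4 3.7] len 70.0 ang -45.0 z [-0.003   0.0018  0.0074]
2 92 centre mm [-0.5  2.6] len 65.9 ang -89.7 z [-0.0026  0.0018  0.0047]
46.15
```

Request:
step_arm:
  commands:
    - [0,0.57,0,0.84,0.31,0.24,0.4]
    - [0,0.57,0,0.82,0.31,0.29,0.4]
    - [0,0.57,0,0.8,0.3,0.33,0.4]
    - [0,0.57,0,0.78,0.31,0.38,0.4]
    - [0,0.57,0,0.76,0.3,0.43,0.4]
    - [0,0,0,0,0,0,0.4]

```text
time_s: 46.75
eef_pos: [0.6326, 0.275, 0.3081]
eef_rot: [0.689, -0.689, -0.157, 0.159]
wrist_force: [0.2, -0.3, -1.1]
opening: 0.399
```

```bash
python3 -c "
from h import *
hood(); s=shot('wrist','w31')
W=cloud(s); ex=np.array([np.cos(OA),np.sin(OA)]); ey=np.array([-ex[1],ex[0]]); u=(W[...,:2]-OC)@ex; v=(W[...,:2]-OC)@ey
m=(W[...,2]>.25)&(W[...,2]<.275)&(abs(u-.15)<.03)&(abs(v)<.09); print(np.round(np.percentile(np.c_[u[m],v[m],W[m][:,2]],[2,50,98],axis=0),4))
plan([([.633,.2742,.205],25.85,.4,.5)])
"
```

```text
hood est u 0.062 z 0.315 r 0.321 th 1.518 F [ 0.2 -0.3 -1.1] op 0.399 t 46.75 p [0.6326 0.275  0.3081]
[[ 0.1452 -0.0795  0.2592]
 [ 0.1511  0.0139  0.2634]
 [ 0.1567  0.0825  0.2652]]
[[0,0,0,0,0.5,0,0.4],[0,0,0,0.01,0.5,0,0.4],[0,0,0,0,0.5,0,0.4],[0,0,-0.01,0.01,0.49,0,0.4],[0,0,0,0,0.5,0,0.4],[0,0,-0.01,0.01,0.49,0,0.4],[0,0.01,0,0,0.5,0,0.4]]
```

View pics/w31.png

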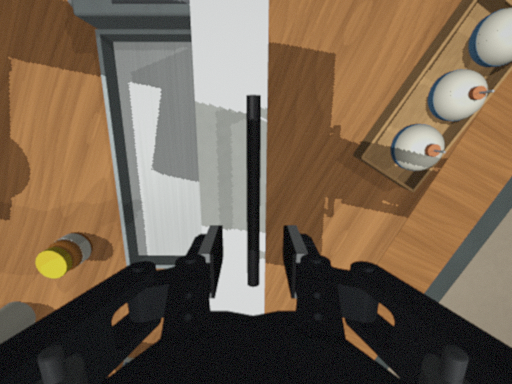

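Request:
step_arm:
  commands:
    - [0,0,0,0,0.5,0,0.4]
    - [0,0,0,0,0.5,0,0.4]
    - [0,0,0,0,0.5,0,0.4]
    - [0,0,0,0,0.49,0,0.4]
    - [0,0,0,0,0.5,0,0.4]
    - [0,0,0,0,0.49,0,0.4]
    - [0,0,0,0,0.48,0,0.4]
    - [0,0,0,0,0,0,0]
    - [0,0,0,0,0,0,0]
    - [0,0,0,0,0,0,0]

```text
time_s: 47.8
eef_pos: [0.632, 0.2733, 0.2058]
eef_rot: [-0.689, 0.689, 0.157, -0.159]
wrist_force: [-0.3, -1.0, -8.8]
opening: 0.117
```

Request:
step_arm:
  commands:
    - [0,0,0,0,0,0,0]
    - [0,0,0,0,0,0,0]

```text
time_s: 48.0
eef_pos: [0.632, 0.2732, 0.2059]
eef_rot: [-0.689, 0.689, 0.157, -0.159]
wrist_force: [-0.6, -0.6, -11.4]
opening: 0.118
```

```bash
python3 -c "
from h import *
import math
hood()
o=ctrl.get_obs(); p0=np.array(o['eef_pos']); R0=obsR(o); ex=np.array([np.cos(OA),np.sin(OA),0])
ph0=math.pi-.2472; f=lambda th:.2207*np.array([math.cos(ph0-th),math.sin(ph0-th)])
ths=np.concatenate([np.linspace(1.6,1.5,6)[1:],np.linspace(1.5,.3,41)[1:],np.linspace(.3,0,22)[1:]])
wps=[]
for t in ths:
    d=f(t)-f(1.6); wps.append((p0+ex*d[0]+np.array([0,0,d[1]]),R0,0))
plan(wps); print(p0+ex*(f(0)-f(1.6))[0]+[0,0,(f(0)-f(1.6))[1]])
"
```

```text
hood est u 0.061 z 0.212 r 0.221 th 1.602 F [ -0.6  -0.6 -11.4] op 0.118 t 48.0 p [0.632  0.2732 0.2059]
[[0,0,0,-0.14,-0.04,0,0],[0,0,0,-0.14,-0.03,0,0],[0,0,0,-0.15,-0.04,0,0],[0,0,0,-0.14,-0.03,0,0],[0,0,0,-0.15,-0.02,0,0],[0,0,0,-0.21,-0.04,0,0],[0,0,0,-0.22,-0.03,0,0],[0,0,0,-0.22,-0.02,0,0],[0,0,0,-0.22,-0.01,0,0],[0,0,0,-0.22,-0.01,0,0]]
[[0,0,0,-0.22,0,0,0],[0,0,0,-0.23,0,0,0],[0,0,0,-0.22,0.01,0,0],[0,0,0,-0.22,0.02,0,0],[0,0,0,-0.22,0.02,0,0],[0,0,0,-0.21,0.03,0,0],[0,0,0,-0.22,0.04,0,0],[0,0,0,-0.22,0.05,0,0],[0,0,0,-0.21,0.05,0,0],[0,0,0,-0.22,0.05,0,0]]
[[0,0,0,-0.21,0.07,0,0],[0,0,0,-0.21,0.07,0,0],[0,0,0,-0.2,0.07,0,0],[0,0,0,-0.21,0.08,0,0],[0,0,0,-0.2,0.09,0,0],[0,0,0,-0.2,0.1,0,0],[0,0,0,-0.2,0.1,0,0],[0,0,0,-0.19,0.1,0,0],[0,0,0,-0.19,0.11,-0.01,0],[0,0,0,-0.19,0.12,0,0]]
[[0,0,0,-0.18,0.12,0,0],[0,0,0,-0.18,0.13,0,0],[0,0,0,-0.18,0.14,0,0],[0,0,0,-0.17,0.14,0,0],[0,0,0,-0.16,0.14,0,0],[0,0,0,-0.17,0.15,0,0],[0,0,0,-0.16,0.15,0,0],[0,0,0,-0.15,0.16,0,0],[0,0,0,-0.15,0.16,0,0],[0,0,0,-0.14,0.17,0,0]]
[[0,0,0,-0.14,0.17,0,0],[0,0,0,-0.13,0.18,0,0],[0,0,0,-0.13,0.18,0,0],[0,0,0,-0.13,0.18,0,0],[0,0,0,-0.11,0.19,0,0],[0,0,0,-0.06,0.09,0,0],[0,0,0,-0.05,0.09,0,0],[0,0,0,-0.05,0.09,0,0],[0,0,0,-0.05,0.09,0,0],[0,0,0,-0.05,0.1,0,0]]
[[0,0,0,-0.05,0.09,0,0],[0,0,0,-0.04,0.1,0,0],[0,0,0,-0.05,0.09,0,0],[0,0,0,-0.04,0.1,0,0],[0,0,0,-0.04,0.09,0,0],[0,0,0,-0.04,0.1,0,0],[0,0,0,-0.04,0.1,0,0],[0,0,0,-0.04,0.1,0,0],[0,0,0,-0.04,0.09,0,0],[0,0,0,-0.03,0.1,0,0]]
[[0,0,0,-0.03,0.1,0,0],[0,0,0,-0.04,0.1,0,0],[0,0,0,-0.03,0.1,0,0],[0,0,0,-0.03,0.1,0,0],[0,0,0,-0.02,0.11,0,0],[0,0,0,-0.03,0.1,0,0]]
[0.38520987 0.15365822 0.04754784]
```

Request:
step_arm:
  commands:
    - [0,0,0,-0.14,-0.04,0,0]
    - [0,0,0,-0.14,-0.03,0,0]
    - [0,0,0,-0.15,-0.04,0,0]
    - [0,0,0,-0.14,-0.03,0,0]
    - [0,0,0,-0.15,-0.02,0,0]
    - [0,0,0,-0.21,-0.04,0,0]
    - [0,0,0,-0.22,-0.03,0,0]
    - [0,0,0,-0.22,-0.02,0,0]
    - [0,0,0,-0.22,-0.01,0,0]
    - [0,0,0,-0.22,-0.01,0,0]

```text
time_s: 49.0
eef_pos: [0.5833, 0.2498, 0.2148]
eef_rot: [0.689, -0.689, -0.158, 0.158]
wrist_force: [1.9, 2.0, -23.5]
opening: 0.114
```

Request:
step_arm:
  commands:
    - [0,0,0,-0.22,0,0,0]
    - [0,0,0,-0.23,0,0,0]
    - [0,0,0,-0.22,0.01,0,0]
    - [0,0,0,-0.22,0.02,0,0]
    - [0,0,0,-0.22,0.02,0,0]
    - [0,0,0,-0.21,0.03,0,0]
    - [0,0,0,-0.22,0.04,0,0]
    - [0,0,0,-0.22,0.05,0,0]
    - [0,0,0,-0.21,0.05,0,0]
    - [0,0,0,-0.22,0.05,0,0]

```text
time_s: 50.0
eef_pos: [0.5255, 0.2218, 0.2085]
eef_rot: [0.69, -0.689, -0.159, 0.156]
wrist_force: [4.1, 5.6, -18.5]
opening: 0.115
```

Request:
step_arm:
  commands:
    - [0,0,0,-0.21,0.07,0,0]
    - [0,0,0,-0.21,0.07,0,0]
    - [0,0,0,-0.2,0.07,0,0]
    - [0,0,0,-0.21,0.08,0,0]
    - [0,0,0,-0.2,0.09,0,0]
    - [0,0,0,-0.2,0.1,0,0]
    - [0,0,0,-0.2,0.1,0,0]
    - [0,0,0,-0.19,0.1,0,0]
    - [0,0,0,-0.19,0.11,0,0]
    - [0,0,0,-0.19,0.12,0,0]

```text
time_s: 51.0
eef_pos: [0.4733, 0.1965, 0.1837]
eef_rot: [0.69, -0.689, -0.161, 0.155]
wrist_force: [3.0, 8.2, -6.8]
opening: 0.111
```

```bash
python3 -c "
from h import *
hood()"; python3 hb.py
```

```text
hood est u -0.116 z 0.190 r 0.222 th 0.778 F [ 3.   8.2 -6.8] op 0.111 t 51.0 p [0.4733 0.1965 0.1837]
side
0 72 centre mm [-1.8 -1.5] len 68.4 ang 90.0 z [-0.0026  0.0012  0.0035]
1 89 centre mm [ 3.6 -2.8] len 68.1 ang -40.6 z [-0.0024  0.0011  0.0041]
2 105 centre mm [-1.5 -3.6] len 68.1 ang -89.8 z [-0.0022  0.0015  0.0041]
scene
0 126 centre mm [0.6 4.7] len 67.4 ang 88.4 z [-0.0016  0.0023  0.0047]
1 110 centre mm [3.8 2.6] len 67.8 ang -40.5 z [-0.0017  0.002   0.0055]
2 92 centre mm [-0.3  2.9] len 67.8 ang 89.9 z [-0.0028  0.0019  0.0064]
51.1
```

Request:
step_arm:
  commands:
    - [0,0,0,-0.18,0.12,0,0]
    - [0,0,0,-0.18,0.13,0,0]
    - [0,0,0,-0.18,0.14,0,0]
    - [0,0,0,-0.17,0.14,0,0]
    - [0,0,0,-0.16,0.14,0,0]
    - [0,0,0,-0.17,0.15,0,0]
    - [0,0,0,-0.16,0.15,0,0]
    - [0,0,0,-0.15,0.16,0,0]
    - [0,0,0,-0.15,0.16,0,0]
    - [0,0,0,-0.14,0.17,0,0]

```text
time_s: 52.1
eef_pos: [0.4283, 0.1747, 0.1405]
eef_rot: [0.69, -0.689, -0.16, 0.155]
wrist_force: [-6.3, 6.1, -0.1]
opening: 0.115
```

Request:
step_arm:
  commands:
    - [0,0,0,-0.14,0.17,0,0]
    - [0,0,0,-0.13,0.18,0,0]
    - [0,0,0,-0.13,0.18,0,0]
    - [0,0,0,-0.13,0.18,0,0]
    - [0,0,0,-0.11,0.19,0,0]
    - [0,0,0,-0.06,0.09,0,0]
    - [0,0,0,-0.05,0.09,0,0]
    - [0,0,0,-0.05,0.09,0,0]
    - [0,0,0,-0.05,0.09,0,0]
    - [0,0,0,-0.05,0.1,0,0]

```text
time_s: 53.1
eef_pos: [0.4035, 0.1628, 0.0986]
eef_rot: [0.69, -0.689, -0.159, 0.156]
wrist_force: [-7.9, 4.6, 1.3]
opening: 0.107
```

Request:
step_arm:
  commands:
    - [0,0,0,-0.05,0.09,0,0]
    - [0,0,0,-0.04,0.1,0,0]
    - [0,0,0,-0.05,0.09,0,0]
    - [0,0,0,-0.04,0.1,0,0]
    - [0,0,0,-0.04,0.09,0,0]
    - [0,0,0,-0.04,0.1,0,0]
    - [0,0,0,-0.04,0.1,0,0]
    - [0,0,0,-0.04,0.1,0,0]
    - [0,0,0,-0.04,0.09,0,0]
    - [0,0,0,-0.03,0.1,0,0]

```text
time_s: 54.1
eef_pos: [0.3923, 0.1573, 0.0696]
eef_rot: [0.69, -0.689, -0.159, 0.157]
wrist_force: [-10.4, 5.0, 2.7]
opening: 0.113
```

```bash
python3 -c "
from h import *
hood()"
```

```text
hood est u -0.206 z 0.076 r 0.219 th 0.107 F [-10.4   5.    2.7] op 0.113 t 54.1 p [0.3923 0.1573 0.0696]
```

Request:
step_arm:
  commands:
    - [0,0,0,-0.03,0.1,0,0]
    - [0,0,0,-0.04,0.1,0,0]
    - [0,0,0,-0.03,0.1,0,0]
    - [0,0,0,-0.03,0.1,0,0]
    - [0,0,0,-0.02,0.1,0,0]
    - [0,0,0,-0.02,0.1,0,0]
    - [0,0,0,0,0.08,0,0]
    - [0,0,0,0,0,0,0]

```text
time_s: 54.9
eef_pos: [0.3865, 0.1546, 0.0484]
eef_rot: [0.689, -0.689, -0.158, 0.158]
wrist_force: [-8.9, 2.9, 0.1]
opening: 0.116
```

```bash
python3 -c "
from h import *
hood()"
```

```text
hood est u -0.212 z 0.055 r 0.219 th 0.006 F [-8.9  2.9  0.1] op 0.116 t 54.9 p [0.3865 0.1546 0.0484]
```

Push down until the force shows the shut stop.

Request:
step_arm:
  commands:
    - [0,0,0,0,0.05,0,0]
    - [0,0,0,0,0.05,0,0]
    - [0,0,0,0,0.05,0,0]
    - [0,0,0,0,0,0,0]

```text
time_s: 55.3
eef_pos: [0.3866, 0.1546, 0.048]
eef_rot: [-0.689, 0.689, 0.158, -0.159]
wrist_force: [-32.9, -1.1, 55.7]
opening: 0.114
```

```bash
python3 -c "
from h import *
hood()"
```

```text
hood est u -0.212 z 0.054 r 0.219 th 0.004 F [-32.9  -1.1  55.7] op 0.114 t 55.3 p [0.3866 0.1546 0.048 ]
```

Request:
step_arm:
  commands:
    - [0,0,0,0,-0.1,0,0]
    - [0,0,0,0,-0.03,0,0.1]
    - [0,0,0,0,0,0,0.2]
    - [0,0,0,0,0,0,0.4]
    - [0,0,0,0,0,0,0.4]
    - [0,0,0,0,0,0,0.4]

```text
time_s: 55.9
eef_pos: [0.388, 0.1542, 0.0465]
eef_rot: [-0.689, 0.69, 0.159, -0.157]
wrist_force: [0.5, -0.3, -0.0]
opening: 0.399
```

Request:
step_arm:
  commands:
    - [0,0,0,0,-0.3,0,0.4]
    - [0,0,0,0,-0.5,0,0.4]
    - [0,0,0,0,-0.8,0,0.4]
    - [0,0,0,0,-0.8,0,0.4]
    - [0,0,0,0,-0.8,0,0.4]
    - [0,0,0,0,-0.8,0,0.4]
    - [0,0,0,0,0,0,0.4]

```text
time_s: 56.6
eef_pos: [0.3891, 0.1545, 0.1693]
eef_rot: [-0.689, 0.69, 0.16, -0.155]
wrist_force: [-0.0, 0.4, 1.2]
opening: 0.401
```

```bash
python3 hb.py; python3 -c "
from h import *
hood(); s=shot('wrist','w40'); d=shot('side','d40'); e=shot('scene','s40')
ex=np.array([np.cos(OA),np.sin(OA)]); ey=np.array([-ex[1],ex[0]])
for s in (d,e):
    W=cloud(s); u=(W[...,:2]-OC)@ex; v=(W[...,:2]-OC)@ey
    m=(abs(u)<.07)&(abs(v)<.18)&(W[...,2]>.1)&(W[...,2]<.13); A=np.c_[u[m],v[m],np.ones(m.sum())]; k=np.linalg.lstsq(A,W[m][:,2],rcond=None)[0]; print('hood top plane slope x %.4f z0 %.4f'%(k[0],k[2]),m.sum())
"
```

```text
side
0 72 centre mm [-1.8 -2.1] len 68.1 ang 89.7 z [-0.0025  0.0012  0.0065]
1 90 centre mm [ 3.1 -3.1] len 68.9 ang -40.5 z [-0.0031  0.0012  0.0047]
2 107 centre mm [-1.4 -3.6] len 66.1 ang -89.9 z [-0.0025  0.0017  0.0046]
scene
0 123 centre mm [0.5 4.2] len 66.3 ang 89.1 z [-0.001   0.0027  0.0048]
1 112 centre mm [4.1 2.7] len 67.5 ang -41.1 z [-0.0016  0.0018  0.005 ]
2 90 centre mm [-0.5  3.1] len 69.4 ang 89.6 z [-0.0018  0.0018  0.0049]
56.7
hood est u -0.212 z 0.172 r 0.273 th 0.436 F [ 0.  -0.3 -0.2] op 0.401 t 56.7 p [0.3868 0.1543 0.1659]
hood top plane slope x -0.0002 z0 0.1136 3154
hood top plane slope x 0.0008 z0 0.1151 5791
```

View pics/d40.png

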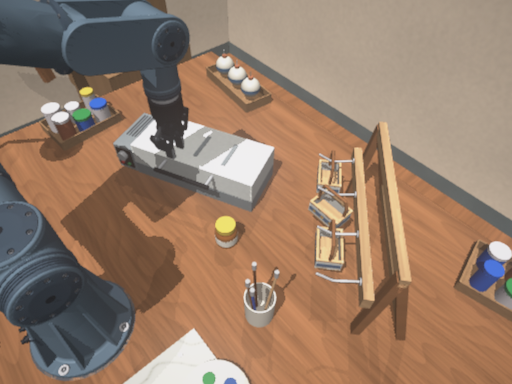

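View pics/s40.png

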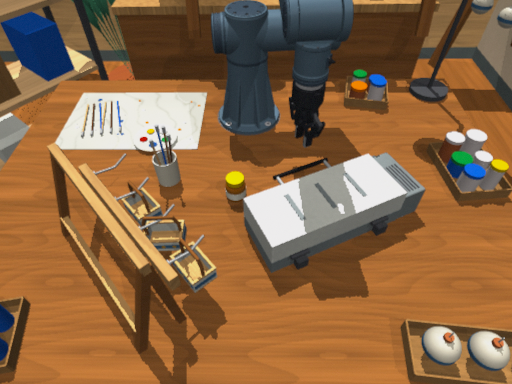

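```bash
python3 -c "
from bench import ctrl
print(ctrl.hand_in())"
```

```text
the job is handed in; nothing more can be done
None
```

I raised the hood on to its stop, hung all three baskets in the oven on hooks 0, 1 and 2, lowered the hood until it was shut, and handed the job in at about 57 s. The hand-in gives no verdict.

**Last checks**
- **Baskets:** the middle of each handle measured within about 5 mm of its hook's lowest point in both cameras, level and still. Nothing of the robot was near them.
- **Hood:** the top plane lies flat in both cameras (slope below 0.001, top at about 114–115 mm), so it is shut.
- **Paint jar and brush pot:** both look to be standing where they were at the start. I checked this in the pictures only and did not measure it.

**What disagreed or went differently**
- **Reported tool point:** it lay about 38 mm beyond the real fingertips, so my first close on the hood bar caught nothing. I measured the offset in the pictures and corrected for it from then on.
- **Basket on hook 1:** it was found turned roughly 45–50 degrees about the vertical after I had hung it. It measured still centred on its hook, level and at rest, so I left it. It turned about 3–4 degrees more over the next 5 s, then read the same at the last check.
- **Shutting the hood:** the last push down showed about 56 N up at the wrist for a moment before I eased off. That is under the 120 N wrist limit. It is above the 40 N limit for the arm and gripper body, but it came through the fingers gripping the bar.

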